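Put the stone chisels away in their slide-lid chest

ROBOT

A 7-joint arm with a two-finger parallel gripper is mounted at the origin on the work surface; the furniture and walls round the work are solid. World frame = base frame: x ahead of the robot, y to its left, z up, the work surface at z = 0. Lengths are in m, angles in rad, forces in N, time in s.
With the tool pointing down it reaches from about 0.4 to 0.85 m from the base axis. Payload 10.4 kg.
Tool frame: the origin (TCP) lies at the very end of the fingers, on their centre line; the grasp point (between the pads) lies 19 mm behind it; z points along the fingers, y is the direction in which the jaws open and shut (so a half turn about z gives the same grasp; the last joint's range is limited). The gripper opens to 87 mm and grips with 3 to 60 N. Pads are 19 mm wide; open, the fingers measure 117 mm over their backs; the gripper's body (75 mm by 190 mm) begins 51 mm behind the grasp point.
Start: joints at [-0.023, 0.332, -0.065, 1.46, 0.022, 1.35, -0.088], TCP at [0.625, 0, 0.223] pointing down, gripper open.
Joint ranges: [-2.6, 2.6], [-0.5, 2.12], [-1.47, 1.34], [0.16, 2.42], [-1.27, 4.41], [0.06, 2.06], [-2.6, 2.6]. Speed limits (rad/s): [2.22, 2.22, 2.79, 2.79, 3.14, 3.14, 3.14].

INTERFACE

Orientations are given as a unit quaternion [x, y, z, w].
In Python, from bench import r, eyes, job gives the robot as it stands. The module is installed in compiled form; this text tells all that it offers.
- The arm moves only by the tool play_rows, never from a script. Its argument "motion" is a list of rows, each a list of 7 numbers: the shift along the tool's x, y, z as a fraction of full scale, then the turn, a rotation vector about the tool's x, y, z as a fraction of full scale, then the opening in per cent of the stroke, from 0 (shut) to 100 (fully open). A call has 1 to 5 rows; each row is the pose to reach, as a shift and turn from the pose commanded when the call began, along the tool's axes at that moment; what a row does not reach only later rows make up. Full scale, the value 1, is 0.2 m for a shift and 90 degrees for a turn. A row lasts 1/8 s, in which the tool goes at most 62.5 mm and 10.7 degrees, less where a joint would pass 70% of its speed; a pose out of reach is approached as far as the arm can. A call with a number of a shift or a turn outside -1 to 1 is refused whole. A call with a gripper value outside its range is refused whole. The fingers move at their own pace and stop on an object; "squeeze" is the grip in N (left out, the last holds). Time passes only in rows, so rows that repeat a pose let the fingers close. It gives the time, the measured TCP pose, the force and the opening at its end, in the units of the state.
- r.read_state(): the state, without advancing time (a new reading comes with each control period).
- eyes.camera(name): name is "scene" or "side" or "wrist"; returns a dict with "image" (420x560x3 uint8, red, green, blue), "mtx" (3x3 intrinsics, pixels), "dist" ([k1, k2, p1, p2, k3] as OpenCV has them; the pictures are not rectified), "R" (3x3) and "t" (3): a world point X has camera coordinates R X + t. Camera axes: x right, y down, z forward; pixel columns grow to the right and rows downward; lengths in m; the calibration is good to about 2 mm. A picture is of the moment at which its call begins. There is no depth.
- job.close_job(): hands the job in, once; it reports no verdict.
Trained networks look in a picture, given as the dict that the camera call returned (one of the last four; its "shot" number tells which), for a name from the list of things; names that differ only in an ending like _2 or _b are one class to them, and where a whole thing is asked for, a point or a joint stands for the part that bears it (a point fixed in the world has none). Each returns a list of dicts, best first, with "p" (0 to 1); they miss things now and then, are a little off and sometimes report something else, mostly with a low value. They report only what shows in the picture. A call takes as long as a camera call.
- eyes.regions_of(picture, label): "region" (420x560 bool, what is visible of it) and "xy" ([column, row] in pixels, amid what is visible of it).
- eyes.landmark_of(picture, label): "xy" ([column, row] in pixels: a listed point, or the origin of a listed thing).
The state is a dict: "time": time; "joint_positions": joint angles; "joint_vel": joint speeds; "joint_torque": joint torques, N m; "ee_pos": TCP position; "eef_rot": TCP orientation; "ft_force": force on the tool from outside, world axes, zero at the start; "torque": the same for the moment, N m; "width": finger opening in m.
Only numpy, scipy, OpenCV 4.12 (cv2) and the standard library are available. Lean on these libraries where they do the work, as an engineer would, in place of code of your own. Each camera call takes 0.05 s, during which the arm holds its last target. There are 200 camera calls.

TASK

Put the stone chisels that lie on the bench away in their wooden chest: swing the steel drop bar up out of the way, draw the sliding lid right out and lay it aside, and lay every chisel lengthwise in a pair of notches of the two saddles, one chisel to a pair. Then slide the lid back in under the lips until it is fully home, and swing the bar down across the mouth until it rests in its catch. Leave the tape measure and the small tube beside the chest where they are.

Things in the scene. Friction and masses are not known exactly. Their poses are not given: they have to be found in the camera images.
- chest: Pale wooden chest, fixed on the bench: 246 mm long (its x), 180 wide (y), 66 high. Origin: centre of its underside; x runs from the open mouth (x = -123 mm) to the closed end (+123), z up. Floor top z = 8; inside x -113 to +113, y -78 to +78. End wall under the mouth: 49 mm high. Steel brackets at the mouth reach to x = -140, y = +-107, z 39 to 65 and leave the lid's way free.
- saddles (a point): Chest point (0, 0, 31 mm), midway between two notched saddles that stand across the chest at x = -34 and +34 mm (10 mm thick, so 58 mm free between them for fingers). Each has three 90-degree V notches at y = -43, 0, +43 mm, teeth up to z = 40 mm. A chisel lying in a pair of notches has its axis at z = 31 mm and its middle at about x = 0, blade to either end. Axes as the chest's.
- mouth (a point): Chest point (-123, 0, 50 mm): middle of the mouth, at the height of the ledges (z = 50 mm) on which the lid slides. Lips above the ledges have their underside at z = 58.5, top at 66 mm, and are eased upward over the first 25 mm. The groove is 8.5 mm high and 172 mm wide (y -86 to +86); ledges and lips reach inward to y = +-78. Axes as the chest's.
- lid: Loose plywood sliding lid, 234 mm long (its x), 168 wide (y), 5.5 thick, 0.24 kg, corners of its leading (+x) edge clipped by 12 mm. Origin: centre of its underside. It starts shut in the grooves, axes parallel to the chest's. Fully home, its origin is at chest x = -4, y within 2 of 0, z = 50 mm. It comes free beyond chest x = -240 mm and, flat on the bench, can slip under the brackets.
- lid_handle (a point): Centre of the lid's dark wooden bar handle, 18.5 mm above the lid's origin, on its balance point. The bar is 16 mm thick along the lid's x, 74 mm long along y and 26 mm high, standing on the lid; grip it across its 16 mm. Between the bench vice (150 mm high) and the bench's edge the lid can lie flat and safe with its middle at world (0.43, 0.29), its x axis at -1.0 rad.
- drop_bar (a joint): Steel bar, 194 mm long, 14 x 6 mm, 0.15 kg, hinged at the mouth on the chest's +y side, moving in the plane chest x = -131 mm. 0: level across the mouth in its catch (closed); 1.571: upright; stop at 1.78, leaning away past upright, where it stays by its weight; from short of upright it falls shut. It starts closed. Closed, it blocks the lid; it closes only if the lid is home.
- bar_peg (a point): Mid-length of the round steel peg by which the bar is handled: 11 mm diameter, 28 mm long, standing out of the bar toward the chest's -x, with a 16 mm button at its end; 145 mm from the hinge axis. It turns with the bar, so fingers holding it must let it turn.
- bar_hinge (a point): Point on the bar's hinge axis level with the middle of the peg: chest (-147, 98.5, 56 mm). The axis is parallel to the chest's x; at joint value q the peg is 145*cos(q) mm toward the chest's -y and 145*sin(q) mm above this point.
- chisel_1_mid (a point): Middle of a flat stone chisel, its blade 22 mm wide; 207 mm long, octagonal steel shank 17 mm thick, 0.28 kg. On the shank's axis at mid-length, 8 mm above the bench as it lies; y runs along the chisel, blade at -y. It may be rolled about this axis. May be absent (two or three are there). Grip it across the shank here (balance within 10 mm).
- chisel_2_mid (a point): Middle of a pointed stone chisel, 16 mm wide; 207 mm long, octagonal steel shank 17 mm thick, 0.28 kg. On the shank's axis at mid-length, 8 mm above the bench as it lies; y runs along the chisel, blade at -y. It may be rolled about this axis. May be absent (two or three are there). Grip it across the shank here (balance within 10 mm).
- chisel_3_mid (a point): Middle of a flat stone chisel, its blade 22 mm wide; 207 mm long, octagonal steel shank 17 mm thick, 0.28 kg. On the shank's axis at mid-length, 8 mm above the bench as it lies; y runs along the chisel, blade at -y. It may be rolled about this axis. May be absent (two or three are there). Grip it across the shank here (balance within 10 mm).
- chisel_1: The chisel of chisel_1_mid as a whole; origin 8 mm from that point, on the underside of the shank. A tool case 180 mm high, with a handle on top, stands close beyond the chisels' far ends: draw a chisel back toward the robot or lift it high before turning it.
- chisel_2: The chisel of chisel_2_mid as a whole; origin 8 mm from that point, on the underside of the shank. A tool case 180 mm high, with a handle on top, stands close beyond the chisels' far ends: draw a chisel back toward the robot or lift it high before turning it.
- chisel_3: The chisel of chisel_3_mid as a whole; origin 8 mm from that point, on the underside of the shank. A tool case 180 mm high, with a handle on top, stands close beyond the chisels' far ends: draw a chisel back toward the robot or lift it high before turning it.
- tape_measure: Bystander: tape measure, 39 x 88 x 67 mm, origin under its centre, standing by the chest on the robot's side; leave it alone.
- hardener_tube: Bystander: small tube lying flat, 33 x 102 x 20 mm, origin under its centre, standing by the chest on the robot's side; leave it alone.

How it is judged:
By the outcome, as a careful person would: the job done as asked, in the order asked, and still so for the second after the job is handed in, with the robot touching nothing.
Of chisel_1, chisel_2, chisel_3 only 2 to 3 are there at a start; the rules pass over those that are not, and their reading is None.
At some moment in a run one of lid may be knocked a few centimetres aside while the robot is not near it.
Once in a run the grip may slacken for a moment while it holds something.
It also fails if it takes over 210 s, if anything falls off the work surface, if the arm or the gripper's body presses on something with over 40 N, if the wrist force passes 120 N, or if a joint passes its speed limit or range.

## Working session

There is one attempt and no reset: what is moved stays moved. The work goes in short steps, Python scripts to look and compute and a tool call to move; the robot and the scene stay as the last step left them, time stands still between calls to the robot, and variables do not carry over. Pictures are saved under pics/ and viewed, about 12 in all and at most 16, crops included, and the job is handed in when it is done.

Besides the shell and the picture viewer there is one more tool, called after "Request:" as name(argument=value, ...), one argument or row to a line, values as JSON. play_rows: Moves the arm, as the interface text tells. Shift numbers are shares of 0.2 m and turn numbers shares of 90 degrees, none past 1 either way. Its arguments: {"type":"object","properties":{"motion":{"type":"array","items":{"type":"array","items":{"type":"number"}}},"squeeze":{"type":"number"}},"required":["motion"]}

```bash
mkdir -p pics
cat > h.py <<'E'
import numpy as np, cv2
from scipy.spatial.transform import Rotation as Ro
from bench import r, eyes, job
def cam(n,save=None):
    p=eyes.camera(n)
    if save: cv2.imwrite('pics/'+save+'.png',np.array(p['image'])[:,:,::-1])
    return p
def ray(p,xy):
    u=cv2.undistortPoints(np.array([[xy]],float),np.array(p['mtx']),np.array(p['dist']))[0,0]
    R=np.array(p['R']);t=np.array(p['t']); return -R.T@t, R.T@np.array([u[0],u[1],1.])
def onz(p,xy,z):
    c,d=ray(p,xy); return c+d*(z-c[2])/d[2]
def tri(obs):
    A=np.zeros((3,3));b=np.zeros(3)
    for p,xy in obs:
        c,d=ray(p,xy); d=d/np.linalg.norm(d); M=np.eye(3)-np.outer(d,d); A+=M;b+=M@c
    return np.linalg.solve(A,b)
def proj(p,X):
    R=np.array(p['R']);t=np.array(p['t'])
    return cv2.projectPoints(np.array(X,float).reshape(-1,3),cv2.Rodrigues(R)[0],t,np.array(p['mtx']),np.array(p['dist']))[0][:,0]
def delta(pos,rot,pose=None):
    """row numbers to go from current measured pose to pos, Rotation rot"""
    s=r.read_state(); R0=Ro.from_quat(s['eef_rot']); p0=np.array(s['ee_pos'])
    return np.r_[R0.inv().apply(np.array(pos)-p0)/.2,(R0.inv()*rot).as_rotvec()/(np.pi/2)].round(3)
E
python3 - <<'E'
from h import *
s=r.read_state(); print(s)
ps={n:cam(n,n+'0') for n in('scene','side','wrist')}
for n,p in ps.items():
  print(n,'cam at',(-np.array(p['R']).T@np.array(p['t'])).round(3))
  for l in ['chest','saddles','mouth','lid','lid_handle','drop_bar','bar_peg','bar_hinge','chisel_1_mid','chisel_2_mid','tape_measure','hardener_tube']:
    print(l,[(np.round(d['xy']).tolist(),round(d['p'],2)) for d in eyes.landmark_of(p,l)])
E
python3 -c "
import cv2,numpy as np
a=[cv2.imread('pics/%s0.png'%n) for n in('scene','side')]
cv2.imwrite('pics/ab.png',cv2.resize(np.vstack(a),(560,840))[:, :])"
```

```text
{'time': 0.0, 'joint_positions': array([-0.02261795,  0.33286348, -0.06470607,  1.46092248,  0.02158715,
        1.3498855 , -0.08851137]), 'joint_vel': array([ 0.00163023,  0.00063564, -0.00108726, -0.00049023, -0.00190021,
       -0.00079728, -0.00188143]), 'joint_torque': array([-1.20520472e-04, -6.23245955e+01,  2.44190963e-02, -3.89891267e+01,
       -6.13984605e-02,  3.97891912e-02,  1.87085252e-04]), 'ee_pos': array([6.24625060e-01, 1.41798027e-05, 2.21768177e-01]), 'eef_rot': array([ 7.07095976e-01,  7.07117247e-01, -5.06232038e-04, -4.71725089e-04]), 'ft_force': array([-0.31731097, -0.99719222,  0.49949267]), 'torque': array([-0.006242  , -0.00514271,  0.01006161]), 'width': 0.08717904146337437}
scene cam at [0.159 0.627 0.786]
chest [([319.0, 282.0], 0.43), ([176.0, 268.0], 0.37)]
saddles []
mouth [([229.0, 277.0], 0.71)]
lid [([250.0, 240.0], 0.6)]
lid_handle [([249.0, 228.0], 0.73), ([250.0, 238.0], 0.65), ([176.0, 267.0], 0.33)]Traceback (most recent call last):
  File "<stdin>", line 7, in <module>
ValueError: it knows: bar_hinge, bar_peg, chest, chisel, chisel_1_mid, chisel_2_mid, chisel_3_mid, hardener_tube, lid, lid_handle, mouth, saddles, tape_measure
```

View pics/scene0.png

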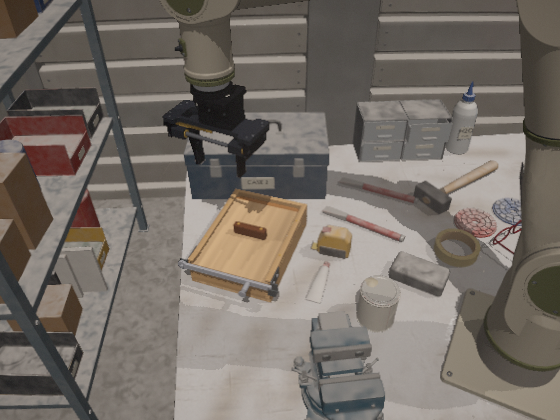

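View pics/side0.png

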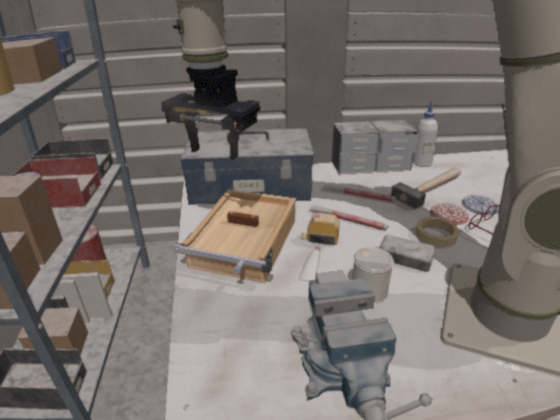

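Run:
```python
from h import *
ps={n:cam(n,n+'1') for n in('scene','side','wrist')}
for n,p in ps.items():
  print(n,'cam at',(-np.array(p['R']).T@np.array(p['t'])).round(3))
  for l,z in [('chest',0),('mouth',.05),('lid',.05),('lid_handle',.0685),('bar_peg',.056),('bar_hinge',.056),('chisel_1_mid',.008),('chisel_2_mid',.008),('chisel',.0),('tape_measure',0),('hardener_tube',0)]:
    print(l,[(np.round(d['xy'],1).tolist(),round(d['p'],2),onz(p,d['xy'],z)[:2].round(3).tolist()) for d in eyes.landmark_of(p,l)])
  for d in eyes.regions_of(p,'chisel'):
    ys,xs=np.where(d['region']); P=np.c_[xs,ys].astype(float)
    W=np.array([onz(p,q,.008)[:2] for q in P]); c=W.mean(0); u,s,v=np.linalg.svd(W-c); a=(W-c)@v[0]
    print('chisel',round(d['p'],2),d['xy'],len(P),'dir',v[0].round(3),'ends',(c+v[0]*a.min()).round(3),(c+v[0]*a.max()).round(3))
```

```text
scene cam at [0.159 0.627 0.786]
chest []
mouth [([229.5, 276.3], 0.65, [0.551, 0.11])]
lid [([249.1, 238.1], 0.82, [0.571, -0.002])]
lid_handle [([251.4, 229.7], 0.63, [0.569, -0.011])]
bar_peg [([243.0, 287.2], 0.68, [0.509, 0.126])]
bar_hinge [([175.7, 269.5], 0.66, [0.654, 0.149])]
chisel_1_mid [([245.5, 288.5], 0.68, [0.526, 0.094]), ([378.7, 191.5], 0.57, [0.384, -0.336])]
chisel_2_mid []
chisel [([378.2, 186.8], 0.77, [0.393, -0.364]), ([358.8, 225.3], 0.61, [0.387, -0.201])]
tape_measure [([328.1, 248.6], 0.81, [0.421, -0.097])]
hardener_tube [([321.0, 283.7], 0.58, [0.394, 0.005]), ([361.4, 226.0], 0.49, [0.38, -0.202])]
chisel 0.72 [362.9, 223.7] 633 dir [-0.997  0.073] ends [ 0.486 -0.213] [ 0.276 -0.197]
side cam at [0.175 0.643 0.552]
chest []
mouth [([218.9, 255.4], 0.67, [0.561, 0.11])]
lid [([173.0, 251.2], 0.54, [0.658, 0.137])]
lid_handle [([243.9, 217.0], 0.74, [0.57, -0.015]), ([349.7, 213.6], 0.16, [0.354, -0.125])]
bar_peg [([240.7, 267.8], 0.9, [0.497, 0.132]), ([348.1, 216.2], 0.52, [0.359, -0.132])]
bar_hinge [([174.5, 247.9], 0.67, [0.656, 0.133])]
chisel_1_
[... 250 characters left out ...]
0.012])]
chisel 0.95 [358.4, 193.0] 462 dir [-0.999 -0.043] ends [ 0.489 -0.337] [ 0.283 -0.346]
chisel 0.75 [346.3, 218.4] 543 dir [-0.995  0.1  ] ends [ 0.482 -0.217] [ 0.276 -0.196]
wrist cam at [0.625 0.067 0.385]
chest []
mouth [([205.4, 83.3], 0.72, [0.555, 0.106]), ([112.0, 259.5], 0.17, [0.444, -0.074])]
lid [([227.5, 199.7], 0.57, [0.572, -0.007])]
lid_handle [([228.8, 204.8], 0.75, [0.576, -0.008])]
bar_peg [([151.0, 59.9], 0.55, [0.507, 0.126]), ([306.5, 36.1], 0.4, [0.65, 0.146])]
bar_hinge []
chisel_1_mid [([226.0, 200.6], 0.33, [0.564, -0.018])]
chisel_2_mid []
chisel []
tape_measure [([110.8, 261.5], 0.61, [0.415, -0.098])]
hardener_tube [([84.5, 178.0], 0.56, [0.397, 0.008])]
```

View pics/wrist1.png

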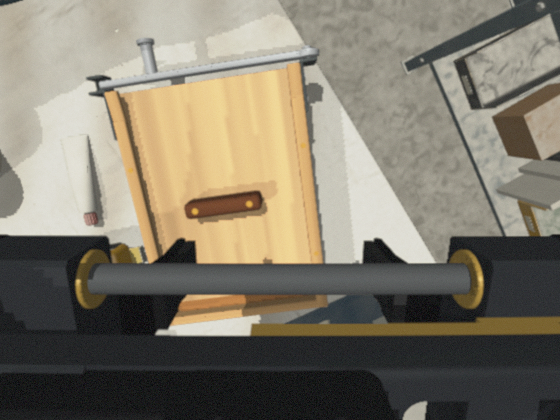

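```bash
cat >> h.py <<'E'
from scipy.optimize import least_squares
CH={'mouth':(-.123,0,.05),'lid':(-.004,0,.05),'lid_handle':(-.004,0,.0685),'bar_peg':(-.147,-.0465,.056),'bar_hinge':(-.147,.0985,.056)}
def T2(q,X): 
    c,s=np.cos(q[2]),np.sin(q[2]); X=np.atleast_2d(np.array(X,float)); return np.c_[q[0]+c*X[:,0]-s*X[:,1],q[1]+s*X[:,0]+c*X[:,1],X[:,2]]
E
python3 - <<'E'
from h import *
ps=[cam(n) for n in('scene','side','wrist','wrist')]
obs=[]
for p in ps:
  for l in CH:
    for d in eyes.landmark_of(p,l)[:2]:
      if d['p']>.4: obs.append((p,l,np.array(d['xy'])))
f=lambda q:np.concatenate([ (proj(p,T2(q,CH[l]))[0]-xy) for p,l,xy in obs])
s=least_squares(f,[.57,-.01,-1.44],loss='soft_l1',f_scale=2)
print(s.x); print([(l,np.round(v,1).tolist()) for (p,l,_),v in zip(obs,f(s.x).reshape(-1,2))])
# draw
B=[[-.123,-.09,.066],[.123,-.09,.066],[.123,.09,.066],[-.123,.09,.066]]; 
ims=[]
for p in (ps[0],ps[2]):
  im=np.array(p['image'])[:,:,::-1].copy()
  cv2.polylines(im,[proj(p,T2(s.x,B)).round().astype(int)],True,(0,0,255),1)
  for l in CH: cv2.circle(im,tuple(int(v) for v in proj(p,T2(s.x,CH[l]))[0]),3,(0,255,0),1)
  ims.append(im)
cv2.imwrite('pics/fit.png',np.hstack([cv2.resize(ims[0][150:330,150:400],(500,360)),ims[1][:360,60:360]]))
E
```

```text
[ 0.57227962 -0.01372631 -1.43271134]
[('mouth', [1.3, -1.8]), ('lid', [2.1, -3.4]), ('lid_handle', [1.6, 1.6]), ('bar_peg', [-0.5, 1.4]), ('bar_hinge', [1.8, 0.0]), ('bar_hinge', [-69.0, 28.4]), ('mouth', [2.7, 2.1]), ('lid', [1.4, -2.8]), ('lid_handle', [-0.1, -0.3]), ('bar_peg', [-1.4, -0.6]), ('bar_hinge', [-2.4, 2.5]), ('lid', [0.0, 2.3]), ('lid_handle', [-1.4, 1.8]), ('bar_peg', [-1.5, -0.2]), ('bar_hinge', [81.6, -166.8]), ('bar_hinge', [220.1, -141.5]), ('mouth', [2.7, -0.0]), ('lid', [0.8, -0.7]), ('lid_handle', [-4.2, 3.7]), ('bar_peg', [-1.9, 2.0]), ('bar_hinge', [0.3, 0.1])]
```

View pics/fit.png

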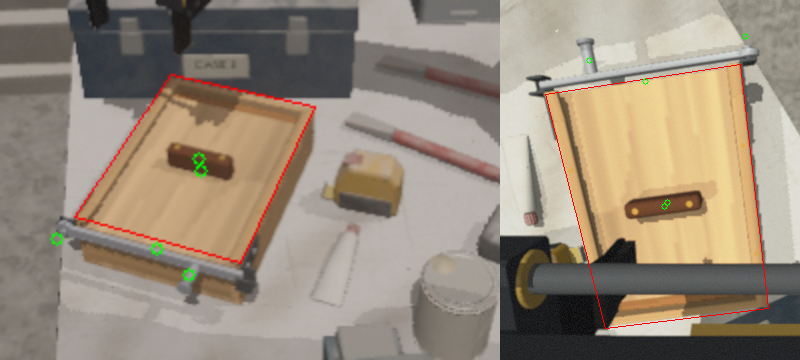

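```bash
cat >> h.py <<'E'
Q=[.5723,-.0137,-1.433]
def cw(X): return T2(Q,X)[0]
def down(a): 
    c,s=np.cos(a),np.sin(a); return Ro.from_matrix(np.array([[-s,c,0],[c,s,0],[0,0,-1]]))
AY=Q[2]+np.pi/2   # tool y along chest y
def path(tg):
    """list of (pos,rot): print rows from present pose"""
    s=r.read_state(); print('t',round(s['time'],2),'at',np.round(s['ee_pos'],4),'w',round(s['width'],4),'F',np.round(s['ft_force'],1))
    for p,q in tg: print(delta(p,q).tolist())
E
python3 - <<'E'
from h import *
g=cw(CH['bar_peg']); print(g,AY)
path([(g+[0,0,.075],down(AY)),(g+[0,0,-.014],down(AY))])
E
```

```text
[0.50604875 0.12551933 0.056     ] 0.1377963267948965
t 3.55 at [6.250e-01 1.000e-04 2.226e-01] w 0.0868 F [-1.1  0.8  1. ]
[0.627, -0.595, 0.458, 0.0, -0.0, -0.088]
[0.627, -0.595, 0.903, 0.0, -0.0, -0.088]
```

Request:
play_rows(
  motion=[
    [0.2,-0.2,0.15,0,0,-0.088,50],
    [0.42,-0.4,0.3,0,0,-0.088,50],
    [0.627,-0.595,0.458,0,0,-0.088,50],
    [0.627,-0.595,0.458,0,0,-0.088,50],
    [0.627,-0.595,0.458,0,0,-0.088,50],
  ],
  squeeze=8,
)

```text
time: 4.18
ee_pos: [0.5063, 0.1253, 0.1313]
eef_rot: [0.656, 0.754, 0.0, 0.0]
ft_force: [0.7, 0.5, 0.1]
width: 0.047
```

Run:
```python
from h import *
g=cw(CH['bar_peg'])
p=cam('wrist','w2')
for l in('bar_peg','mouth'): print(l,[(d['xy'],d['p'],onz(p,d['xy'],CH[l][2]),proj(p,cw(CH[l]))) for d in eyes.landmark_of(p,l)[:1]])
path([(g+[0,0,.075],down(AY)),(g+[0,0,-.014],down(AY))])
```

```text
bar_peg [([278.3, 218.5], 0.82, array([0.50622007, 0.12533634, 0.056     ]), array([[278.10577864, 218.23475203]]))]
mouth [([336.5, 246.6], 0.86, array([0.55457621, 0.10736076, 0.05      ]), array([[337.72398358, 245.81292029]]))]
t 4.33 at [0.5075 0.1242 0.1318] w 0.0444 F [-0.2 -0.2 -0.3]
[0.007, -0.006, 0.004, 0.001, 0.0, -0.001]
[0.007, -0.007, 0.449, 0.001, 0.0, -0.001]
```

View pics/w2.png

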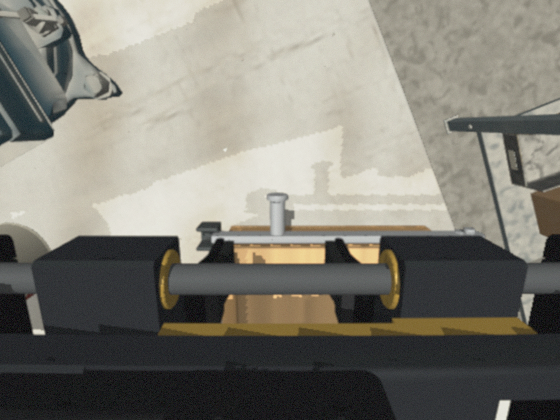

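Request:
play_rows(
  motion=[
    [0,0,0.15,0,0,0,50],
    [0,0,0.3,0,0,0,50],
    [0,0,0.45,0,0,0,50],
    [0,0,0.45,0,0,0,50],
    [0,0,0.45,0,0,0,50],
  ],
  squeeze=8,
)

```text
time: 4.95
ee_pos: [0.5064, 0.1252, 0.0417]
eef_rot: [0.657, 0.754, 0.0, -0.0]
ft_force: [-1.0, 2.1, -1.1]
width: 0.0434
```

Request:
play_rows(
  motion=[
    [0,0,0,0,0,0,0],
    [0,0,0,0,0,0,0],
    [0,0,0,0,0,0,0],
    [0,0,0,0,0,0,0],
    [0,0,0,0,0,0,0],
  ],
  squeeze=8,
)

```text
time: 5.58
ee_pos: [0.505, 0.1251, 0.041]
eef_rot: [0.657, 0.754, -0.001, -0.001]
ft_force: [-4.6, -0.7, 5.9]
width: 0.0107
```

Run:
```python
from h import *
s=r.read_state();print(s['time'],s['ee_pos'],s['width'],s['ft_force'])
# arc shifts in tool axes: y = 145(1-cos q), -z = 145 sin q
for q in np.arange(.15,1.81,.15).tolist()+[1.78]: print(round(q,2),round(.725*(1-np.cos(q)),3),round(-.725*np.sin(q),3))
```

```text
5.575 [0.50504531 0.12505131 0.04095345] 0.010749547154039477 [-4.63659425 -0.72977428  5.91916475]
0.15 0.008 -0.108
0.3 0.032 -0.214
0.45 0.072 -0.315
0.6 0.127 -0.409
0.75 0.195 -0.494
0.9 0.274 -0.568
1.05 0.364 -0.629
1.2 0.462 -0.676
1.35 0.566 -0.707
1.5 0.674 -0.723
1.65 0.782 -0.723
1.8 0.89 -0.706
1.78 0.876 -0.709
```

Request:
play_rows(
  motion=[
    [0,0.008,-0.108,0,0,0,0],
    [0,0.032,-0.214,0,0,0,0],
    [0,0.072,-0.315,0,0,0,0],
    [0,0.127,-0.409,0,0,0,0],
    [0,0.195,-0.494,0,0,0,0],
  ],
  squeeze=8,
)

```text
time: 6.2
ee_pos: [0.5416, 0.1302, 0.1399]
eef_rot: [0.657, 0.754, -0.003, -0.002]
ft_force: [-15.0, -1.9, 10.9]
width: 0.0121
```

Request:
play_rows(
  motion=[
    [0,0.079,-0.074,0,0,0,0],
    [0,0.169,-0.135,0,0,0,0],
    [0,0.267,-0.182,0,0,0,0],
    [0,0.371,-0.213,0,0,0,0],
    [0,0.479,-0.229,0,0,0,0],
  ],
  squeeze=8,
)

```text
time: 6.82
ee_pos: [0.6399, 0.144, 0.1861]
eef_rot: [0.657, 0.754, -0.0, -0.0]
ft_force: [-1.2, 1.1, -0.6]
width: 0.0107
```

Request:
play_rows(
  motion=[
    [0,0.108,0,0,0,0,0],
    [0,0.185,0.01,0,0,0,0],
    [0,0.19,0.01,0,0,0,0],
    [0,0.19,0.01,0,0,0,0],
  ],
  squeeze=8,
)

```text
time: 7.32
ee_pos: [0.6768, 0.1493, 0.1834]
eef_rot: [0.657, 0.754, -0.0, -0.0]
ft_force: [0.9, 1.8, 0.1]
width: 0.0106
```

Run:
```python
from h import *
s=r.read_state();print(s['time'],s['ee_pos'],s['width'],s['ft_force'])
p=cam('scene','s3')
q=1.76; P=cw((-.147,.0985-.145*np.cos(q),.056+.145*np.sin(q)));print(P,proj(p,P))
for l in('bar_peg','bar_hinge'):print(eyes.landmark_of(p,l))
```

```text
7.325 [0.67678922 0.14925301 0.18340843] 0.010618507540439154 [0.89388712 1.76040401 0.09321236]
[0.67668695 0.14918261 0.19841238] [[154.2119001  213.73744434]]
[{'xy': [152.7, 211.7], 'p': 0.65}]
[{'xy': [247.8, 229.8], 'p': 0.71}, {'xy': [176.7, 268.0], 'p': 0.67}]
```

View pics/s3.png

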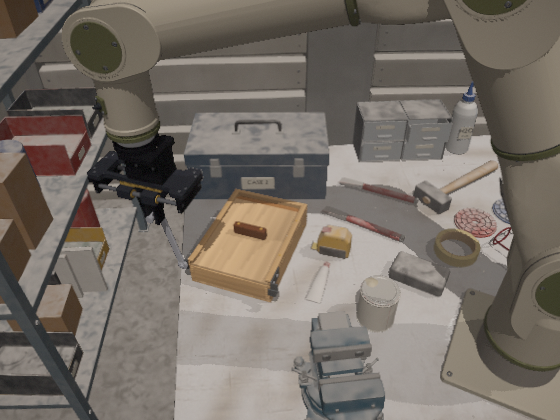

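Request:
play_rows(
  motion=[
    [0,0,0,0,0,0,45],
    [0,0,0,0,0,0,45],
    [0,0,0,0,0,0,45],
    [0,0,-0.2,0,0,0,45],
    [0,0,-0.4,0,0,0,45],
  ],
)

```text
time: 8.1
ee_pos: [0.6771, 0.1485, 0.2645]
eef_rot: [0.657, 0.754, -0.0, 0.0]
ft_force: [0.9, -0.6, 0.8]
width: 0.0385
```

Run:
```python
from h import *
A=Q[2]+np.pi
h=cw(CH['lid_handle']); print(h,A,r.read_state()['joint_positions'])
path([([h[0],h[1],.2],down(AY+.8)),([h[0],h[1],.15],down(A)),([h[0],h[1],.060],down(A))])
p=cam('scene')
for l in('bar_peg',):print(eyes.landmark_of(p,l))
```

```text
[ 0.57175056 -0.00973792  0.0685    ] 1.708592653589793 [-0.18965396  0.47681641 -0.14151084  1.17769525  0.06557895  1.49189189
 -0.18328128]
t 8.1 at [0.6771 0.1485 0.2645] w 0.0385 F [ 0.9 -0.6  0.8]
[-0.711, -0.63, 0.323, -0.0, 0.0, -0.509]
[-0.711, -0.63, 0.573, -0.001, 0.0, -1.0]
[-0.711, -0.63, 1.023, -0.001, 0.0, -1.0]
[{'xy': [150.6, 213.0], 'p': 0.95}, {'xy': [378.8, 188.6], 'p': 0.63}, {'xy': [330.7, 249.7], 'p': 0.61}, {'xy': [362.1, 222.6], 'p': 0.2}]
```

Request:
play_rows(
  motion=[
    [-0.14,-0.13,0,0,0,-0.1,60],
    [-0.3,-0.26,0.05,0,0,-0.2,60],
    [-0.45,-0.4,0.12,0,0,-0.3,60],
    [-0.6,-0.52,0.2,0,0,-0.4,60],
    [-0.711,-0.63,0.3,0,0,-0.5,60],
  ],
)

```text
time: 8.82
ee_pos: [0.5713, -0.0112, 0.2031]
eef_rot: [0.316, 0.949, -0.0, 0.001]
ft_force: [0.2, 0.0, -0.8]
width: 0.0522
```

Request:
play_rows(
  motion=[
    [0,0,0,0,0,-0.1,60],
    [0,0,0,0,0,-0.2,60],
    [0,0,0,0,0,-0.3,60],
    [0,0,0,0,0,-0.4,60],
    [0,0,0,0,0,-0.5,60],
  ],
)

```text
time: 9.45
ee_pos: [0.5719, -0.0095, 0.2033]
eef_rot: [-0.071, 0.997, -0.0, -0.0]
ft_force: [-0.4, -0.2, 0.2]
width: 0.0524
```

Run:
```python
from h import *
A=Q[2]+np.pi
h=cw(CH['lid_handle'])
p=cam('wrist')
d=eyes.landmark_of(p,'lid_handle');print([(x['p'],onz(p,x['xy'],.0685)) for x in d[:2]],h)
path([([h[0],h[1],.1],down(A)),([h[0],h[1],.060],down(A))]); print(r.read_state()['joint_positions'])
```

```text
[(0.93, array([ 0.57003028, -0.00770759,  0.0685    ]))] [ 0.57175056 -0.00973792  0.0685    ]
t 9.55 at [ 0.5719 -0.0095  0.2033] w 0.0522 F [ 0.9  0.6 -0.4]
[0.001, -0.001, 0.516, -0.0, -0.0, 0.001]
[0.001, -0.001, 0.716, -0.0, -0.0, 0.001]
[ 0.18430853  0.24343021 -0.29062544  1.62077171  0.07233044  1.28806438
  1.59204046]
```

Request:
play_rows(
  motion=[
    [0,0,0.25,0,0,0,60],
    [0,0,0.5,0,0,0,60],
    [0,0,0.65,0,0,0,60],
    [0,0,0.715,0,0,0,60],
    [0,0,0.715,0,0,0,60],
  ],
)

```text
time: 10.18
ee_pos: [0.5719, -0.0091, 0.0605]
eef_rot: [-0.068, 0.998, -0.0, -0.0]
ft_force: [-0.5, 0.3, 0.2]
width: 0.0524
```

Request:
play_rows(
  motion=[
    [0,0,0,0,0,0,0],
    [0,0,0,0,0,0,0],
    [0,0,0,0,0,0,0],
    [0,0,0,0,0,0,0],
    [0,0,0,0,0,0,0],
  ],
  squeeze=35,
)

```text
time: 10.8
ee_pos: [0.572, -0.008, 0.0608]
eef_rot: [-0.069, 0.998, 0.001, 0.0]
ft_force: [-1.5, 1.3, 2.4]
width: 0.0156
```

Request:
play_rows(
  motion=[
    [0,0.1,-0.005,0,0,0,0],
    [0,0.25,-0.005,0,0,0,0],
    [0,0.4,-0.005,0,0,0,0],
    [0,0.55,-0.005,0,0,0,0],
    [0,0.7,-0.005,0,0,0,0],
  ],
)

```text
time: 11.42
ee_pos: [0.5517, 0.1318, 0.0613]
eef_rot: [-0.069, 0.998, 0.0, -0.0]
ft_force: [0.5, 0.4, -2.1]
width: 0.0155
```

Request:
play_rows(
  motion=[
    [0,0.15,0,0,0,0,0],
    [0,0.3,0,0,0,0,0],
    [0,0.45,0,0,0,0,0],
    [0,0.56,0,0,0,0,0],
    [0,0.56,0,0,0,0,0],
  ],
)

```text
time: 12.05
ee_pos: [0.5356, 0.2438, 0.0613]
eef_rot: [-0.071, 0.997, 0.001, -0.0]
ft_force: [-0.4, -0.5, -3.5]
width: 0.0154
```

Run:
```python
from h import *
p=cam('scene','s4')
s=r.read_state()
print('in chest frame', (Ro.from_euler('z',-Q[2]).apply(np.array(s['ee_pos'])-[Q[0],Q[1],0])))
L=np.array([.43,.29])
path([([s['ee_pos'][0],s['ee_pos'][1],.21],down(1.709)),([.43,.29,.21],down(np.pi-1)),([.43,.29,.012],down(np.pi-1))])
```

```text
in chest frame [-0.2580387  -0.00059328  0.06121593]
t 12.1 at [0.5363 0.2418 0.0612] w 0.0156 F [ 0.4 -0.1 -2.6]
[0.001, -0.0, -0.744, -0.0, -0.0, 0.001]
[0.493, 0.313, -0.744, 0.0, -0.0, -0.274]
[0.492, 0.313, 0.246, 0.0, -0.0, -0.274]
```

View pics/s4.png

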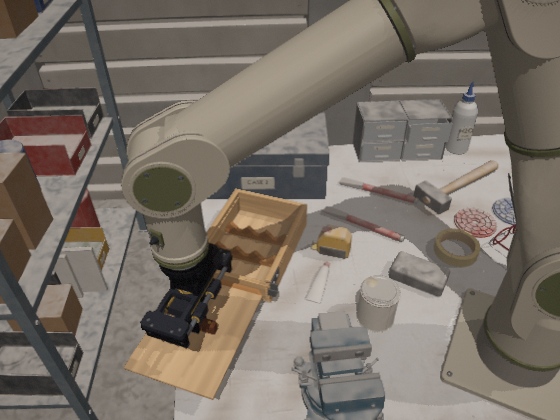

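Request:
play_rows(
  motion=[
    [0,0.05,-0.2,0,0,0,0],
    [0,0.05,-0.4,0,0,0,0],
    [0,0.05,-0.6,0,0,0,0],
    [0,0.05,-0.745,0,0,0,0],
    [0,0.05,-0.745,0,0,0,0],
  ],
)

```text
time: 12.72
ee_pos: [0.537, 0.2502, 0.2126]
eef_rot: [-0.068, 0.998, 0.0, 0.002]
ft_force: [-0.5, -0.4, -3.7]
width: 0.0157
```

Request:
play_rows(
  motion=[
    [0.1,0.05,0,0,0,-0.06,0],
    [0.24,0.12,0,0,0,-0.13,0],
    [0.38,0.2,0,0,0,-0.2,0],
    [0.493,0.263,0,0,0,-0.274,0],
    [0.493,0.263,0,0,0,-0.274,0],
  ],
)

```text
time: 13.35
ee_pos: [0.4291, 0.2891, 0.2092]
eef_rot: [-0.282, 0.959, -0.0, -0.001]
ft_force: [0.4, -0.9, -2.6]
width: 0.0156
```

Run:
```python
from h import *
path([([.43,.29,.03],down(np.pi-1)),([.43,.29,.0115],down(np.pi-1))])
p=cam('scene','s5')
```

```text
t 13.35 at [0.4291 0.2891 0.2092] w 0.0156 F [ 0.4 -0.9 -2.6]
[-0.008, 0.001, 0.896, -0.0, -0.001, 0.0]
[-0.008, 0.001, 0.989, -0.0, -0.001, 0.0]
```

View pics/s5.png

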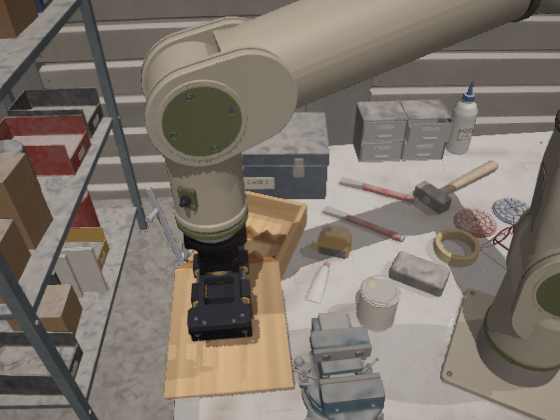

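Request:
play_rows(
  motion=[
    [0,0,0.2,0,0,0,0],
    [0,0,0.45,0,0,0,0],
    [0,0,0.7,0,0,0,0],
    [0,0,0.88,0,0,0,0],
    [0,0,0.88,0,0,0,0],
  ],
)

```text
time: 14.02
ee_pos: [0.4297, 0.2868, 0.0315]
eef_rot: [-0.279, 0.96, -0.001, -0.003]
ft_force: [0.1, -0.3, -1.3]
width: 0.0156
```

Request:
play_rows(
  motion=[
    [0,0,0.03,0,0,0,0],
    [0,0,0.06,0,0,0,0],
    [0,0,0.09,0,0,0,0],
    [0,0,0.1,0,0,0,0],
    [0,0,0.1,0,0,0,0],
  ],
)

```text
time: 14.65
ee_pos: [0.431, 0.289, 0.0146]
eef_rot: [-0.28, 0.96, -0.0, 0.0]
ft_force: [-0.1, -0.3, -2.5]
width: 0.0158
```

Request:
play_rows(
  motion=[
    [0,0,0.008,0,0,0,0],
    [0,0,0.015,0,0,0,0],
    [0,0,0.015,0,0,0,0],
  ],
)

```text
time: 15.02
ee_pos: [0.4309, 0.289, 0.0115]
eef_rot: [-0.281, 0.96, -0.0, -0.0]
ft_force: [0.8, -0.4, -2.0]
width: 0.0156
```

Request:
play_rows(
  motion=[
    [0,0,0,0,0,0,40],
    [0,0,0,0,0,0,40],
    [0,0,0,0,0,0,40],
    [0,0,-0.2,0,0,0,40],
    [0,0,-0.5,0,0,0,40],
  ],
)

```text
time: 15.65
ee_pos: [0.4299, 0.2884, 0.1115]
eef_rot: [-0.281, 0.96, -0.0, -0.002]
ft_force: [1.8, -0.3, 0.2]
width: 0.0348
```

Request:
play_rows(
  motion=[
    [0,0,-0.2,0,0,0,60],
    [0,0,-0.4,0,0,0,60],
    [0,0,-0.6,0,0,0,60],
    [0,0,-0.7,0,0,0,60],
  ],
)

```text
time: 16.15
ee_pos: [0.4314, 0.2895, 0.2541]
eef_rot: [-0.281, 0.96, 0.0, 0.002]
ft_force: [0.5, -0.7, 0.2]
width: 0.052
```

```bash
cat >> h.py <<'E'
def chisels(p,lab='chisel'):
  for d in eyes.regions_of(p,lab):
    if d['p']<.3: continue
    ys,xs=np.where(d['region']); P=np.c_[xs,ys].astype(float)
    W=np.array([onz(p,q,.008)[:2] for q in P]); c=W.mean(0); u,s,v=np.linalg.svd(W-c,full_matrices=False); a=(W-c)@v[0]
    e=np.array([c+v[0]*a.min(),c+v[0]*a.max()])
    print('chisel',round(d['p'],2),np.round(d['xy']),len(P),'mid',e.mean(0).round(4),'yaw',round(float(np.arctan2(v[0][1],v[0][0])),3),'len',round(float(np.ptp(a)),3),'edge',P.min(0),P.max(0))
E
python3 - <<'E'
from h import *
p=cam('scene')
print([(x['p'],onz(p,x['xy'],.0)) for x in eyes.landmark_of(p,'lid')])
print([(x['p'],onz(p,x['xy'],.0185)) for x in eyes.landmark_of(p,'lid_handle')])
chisels(p); p=cam('side'); chisels(p)
path([([.40,-.27,.3],down(0)),([.40,-.27,.3],down(-np.pi/2))]);print(r.read_state()['joint_positions'])
E
```

```text
[(0.97, array([0.4290099 , 0.28875204, 0.        ])), (0.29, array([ 0.38927417, -0.3533482 ,  0.        ]))]
[(0.9, array([0.43372357, 0.29442038, 0.0185    ]))]
chisel 0.92 [380. 186.] 552 mid [ 0.3884 -0.3425] yaw -3.099 len 0.209 edge [339. 177.] [418. 202.]
chisel 0.81 [365. 225.] 647 mid [ 0.3802 -0.2055] yaw 3.065 len 0.209 edge [323. 206.] [404. 241.]
chisel 0.91 [358. 194.] 453 mid [ 0.387  -0.3429] yaw -3.103 len 0.208 edge [323. 184.] [395. 201.]
chisel 0.69 [352. 218.] 507 mid [ 0.3781 -0.2054] yaw 3.045 len 0.205 edge [311. 206.] [387. 229.]
t 16.45 at [0.4305 0.2887 0.2503] w 0.0522 F [ 0.2 -0.1  0.3]
[1.633, -2.272, -0.246, -0.001, -0.001, 1.362]
[1.633, -2.272, -0.246, 0.001, -0.0, -1.638]
[-0.19117021  0.11929156 -0.5249049   1.6734048   0.06067952  1.36694282
  1.41407645]
```

Request:
play_rows(
  motion=[
    [0.12,-0.2,-0.06,0,0,0.09,60],
    [0.26,-0.4,-0.15,0,0,0.18,60],
    [0.4,-0.6,-0.25,0,0,0.27,60],
    [0.52,-0.8,-0.25,0,0,0.376,60],
    [0.64,-0.99,-0.25,0,0,0.376,60],
  ],
)

```text
time: 17.08
ee_pos: [0.4293, 0.0515, 0.3008]
eef_rot: [0.012, 1.0, -0.0, -0.0]
ft_force: [0.6, 0.1, -0.7]
width: 0.052
```

Run:
```python
from h import *
path([([.42,-.12,.32],down(1.55)),([.41,-.24,.32],down(1.55))]);print(r.read_state()['joint_positions'])
```

```text
t 17.07 at [0.4293 0.0515 0.3008] w 0.052 F [ 0.6  0.1 -0.7]
[0.025, -0.858, -0.096, -0.0, -0.001, -0.003]
[0.06, -1.46, -0.096, -0.0, -0.001, -0.003]
[ 0.07732391 -0.11590779 -0.27376746  1.7884989  -0.03147195  1.46559391
  1.35446349]
```

Request:
play_rows(
  motion=[
    [0.01,-0.2,-0.05,0,0,0,60],
    [0.02,-0.4,-0.1,0,0,0,60],
    [0.03,-0.6,-0.1,0,0,0,60],
    [0.04,-0.8,-0.1,0,0,0,60],
    [0.04,-1,-0.1,0,0,0,60],
  ],
)

```text
time: 17.7
ee_pos: [0.4167, -0.1478, 0.3205]
eef_rot: [0.011, 1.0, 0.0, -0.001]
ft_force: [0.5, -0.1, -0.2]
width: 0.0523
```

Request:
play_rows(
  motion=[
    [0,-0.2,0,0,0,0,60],
    [0.0,-0.4,0,0,0,0,60],
    [0.0,-0.4,0,0,0,0,60],
  ],
)

```text
time: 18.08
ee_pos: [0.4145, -0.2291, 0.3201]
eef_rot: [0.013, 1.0, 0.0, -0.001]
ft_force: [0.8, -0.2, -0.7]
width: 0.0523
```

Run:
```python
from h import *
p=cam('wrist','w6'); chisels(p)
for l in('chisel_1_mid','chisel_2_mid'): print([(x['p'],onz(p,x['xy'],.008)) for x in eyes.landmark_of(p,l)])
path([([.38,-.2055,.08],down(1.489))]);print(r.read_state()['joint_positions'])
```

```text
chisel 0.72 [300. 148.] 1746 mid [ 0.3791 -0.2025] yaw -0.073 len 0.207 edge [286.  70.] [306. 219.]
chisel 0.65 [200. 155.] 1899 mid [ 0.3866 -0.3389] yaw 0.041 len 0.205 edge [187.  80.] [216. 225.]
[(0.98, array([ 0.3903388 , -0.34034307,  0.008     ])), (0.18, array([ 0.38378411, -0.33780177,  0.008     ]))]
[(0.23, array([ 0.39613542, -0.00186122,  0.008     ]))]
t 18.27 at [ 0.4157 -0.2253  0.3211] w 0.0526 F [-0.5 -0.   0.1]
[0.18, 0.095, 1.206, 0.0, -0.0, 0.039]
[ 0.32150584 -0.04411578  0.07590452  1.68285025  0.0030824   1.50349971
  1.94754996]
```

View pics/w6.png

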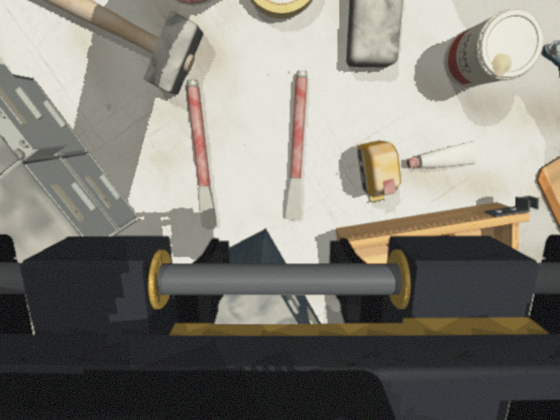

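Request:
play_rows(
  motion=[
    [0.06,0.03,0.2,0,0,0.039,45],
    [0.12,0.07,0.4,0,0,0.039,45],
    [0.18,0.105,0.65,0,0,0.039,45],
    [0.18,0.105,0.95,0,0,0.039,45],
    [0.18,0.105,1,0,0,0.039,45],
  ],
)

```text
time: 18.9
ee_pos: [0.378, -0.203, 0.1189]
eef_rot: [0.041, 0.999, 0.001, -0.003]
ft_force: [0.8, 0.4, 0.7]
width: 0.0386
```

Run:
```python
from h import *
p=cam('wrist','w7'); chisels(p)
print([(x['p'],onz(p,x['xy'],.008)) for x in eyes.landmark_of(p,'chisel_1_mid')])
path([([.3795,-.2035,.04],down(1.491)),([.3795,-.2035,.004],down(1.491))]);print(r.read_state()['joint_positions'])
```

```text
chisel 0.9 [107. 169.] 3063 mid [ 0.3373 -0.3415] yaw 0.043 len 0.11 edge [ 83. 105.] [133. 235.]
chisel 0.88 [280. 180.] 4058 mid [ 0.3791 -0.2027] yaw -0.075 len 0.207 edge [268.  79.] [291. 317.]
[(0.83, array([ 0.38855235, -0.33993888,  0.008     ]))]
t 19.05 at [ 0.3811 -0.2047  0.1231] w 0.0393 F [ 1.2 -0.3  1. ]
[0.009, 0.006, 0.416, -0.0, 0.001, -0.002]
[0.009, 0.006, 0.596, -0.0, 0.001, -0.002]
[ 3.24333750e-01 -7.73495652e-03  6.28414706e-02  2.07118355e+00
  4.94975920e-04  1.07666586e+00  1.87518312e+00]
```

Request:
play_rows(
  motion=[
    [0,0.005,0.2,0,0,0,45],
    [0,0.005,0.4,0,0,0,45],
    [0,0.005,0.5,0,0,0,45],
    [0,0.005,0.53,0,0,0,45],
    [0,0.005,0.53,0,0,0,45],
  ],
)

```text
time: 19.68
ee_pos: [0.3814, -0.2041, 0.017]
eef_rot: [0.042, 0.999, -0.0, 0.001]
ft_force: [0.6, 0.6, -0.6]
width: 0.0391
```

Request:
play_rows(
  motion=[
    [0,0,0,0,0,0,45],
    [0,0,0,0,0,0,45],
  ],
)

```text
time: 19.92
ee_pos: [0.3808, -0.2039, 0.0164]
eef_rot: [0.042, 0.999, -0.0, 0.001]
ft_force: [0.7, -0.6, -0.7]
width: 0.0394
```

Request:
play_rows(
  motion=[
    [0,0,0.03,0,0,0,45],
    [0,0,0.06,0,0,0,45],
    [0,0,0.06,0,0,0,45],
  ],
)

```text
time: 20.3
ee_pos: [0.3796, -0.2035, 0.0029]
eef_rot: [0.042, 0.999, 0.0, -0.001]
ft_force: [-0.6, 0.3, 0.5]
width: 0.039
```

Request:
play_rows(
  motion=[
    [0,0,0,0,0,0,0],
    [0,0,0,0,0,0,0],
    [0,0,0,0,0,0,0],
    [0,0,0,0,0,0,0],
    [0,0,0,0,0,0,0],
  ],
  squeeze=45,
)

```text
time: 20.92
ee_pos: [0.3802, -0.2037, 0.0036]
eef_rot: [0.042, 0.999, 0.0, 0.0]
ft_force: [-0.2, 0.8, 1.3]
width: 0.0158
```

Request:
play_rows(
  motion=[
    [0,0,-0.05,0,0,0,0],
    [0,0,-0.2,0,0,0,0],
    [0,0,-0.4,0,0,0,0],
    [0,0,-0.65,0,0,0,0],
    [0,0,-0.9,0,0,0,0],
  ],
)

```text
time: 21.55
ee_pos: [0.3794, -0.2036, 0.1855]
eef_rot: [0.042, 0.999, 0.0, -0.0]
ft_force: [0.5, -0.5, -2.9]
width: 0.0157
```

Run:
```python
from h import *
n=cw((0,-.043,.2));n2=cw((0,.043,.2));print(n,n2,AY)
# chisel yaw -.077 at a=1.491; want yaw along chest x: Q[2]+pi=1.709 or Q[2]=-1.433
print('a place',1.491+(Q[2]+.077))
path([([.38,-.2035,.3],down(1.491)),([n[0],n[1],.3],down(AY))]);print(r.read_state()['joint_positions'])
```

```text
[ 0.52970759 -0.01960651  0.2       ] [ 0.61489241 -0.00779349  0.2       ] 0.1377963267948965
a place 0.135
t 21.55 at [ 0.3794 -0.2036  0.1855] w 0.0157 F [ 0.5 -0.5 -2.9]
[-0.003, 0.001, -0.573, 0.0, -0.0, -0.002]
[-0.672, 0.979, -0.573, -0.0, -0.0, 0.859]
[ 0.31959961 -0.0750634   0.06377538  1.99583584  0.00508924  1.22085513
  1.86874001]
```

Request:
play_rows(
  motion=[
    [0,0,-0.2,0,0,0,0],
    [0,0,-0.4,0,0,0,0],
    [0,0,-0.575,0,0,0,0],
    [-0.1,0.15,-0.575,0,0,0.1,0],
    [-0.25,0.3,-0.575,0,0,0.2,0],
  ],
)

```text
time: 22.18
ee_pos: [0.4349, -0.1477, 0.2996]
eef_rot: [0.201, 0.98, -0.0, 0.001]
ft_force: [0.7, 0.5, -3.4]
width: 0.0157
```

Request:
play_rows(
  motion=[
    [-0.15,0.15,0,0,0,0.1,0],
    [-0.3,0.3,0,0,0,0.2,0],
    [-0.5,0.3,0,0,0,0.3,0],
    [-0.5,0.3,0,0,0,0.4,0],
    [-0.5,0.3,0,0,0,0.5,0],
  ],
)

```text
time: 22.8
ee_pos: [0.5501, -0.1316, 0.2982]
eef_rot: [0.56, 0.829, -0.0, -0.001]
ft_force: [-0.7, 0.3, -3.3]
width: 0.0159
```

Run:
```python
from h import *
n=cw((0,.043,.2))
path([([n[0],n[1],.3],down(AY)),([n[0],n[1],.15],down(AY))])
```

```text
t 22.8 at [ 0.5501 -0.1316  0.2982] w 0.0159 F [-0.7  0.3 -3.3]
[0.453, 0.532, -0.009, -0.001, -0.0, 0.156]
[0.453, 0.533, 0.741, -0.001, -0.0, 0.156]
```

Request:
play_rows(
  motion=[
    [0.2,0.25,0,0,0,0.08,0],
    [0.453,0.532,0,0,0,0.156,0],
    [0.453,0.532,0.2,0,0,0.156,0],
    [0.453,0.532,0.5,0,0,0.156,0],
    [0.453,0.532,0.74,0,0,0.156,0],
  ],
)

```text
time: 23.42
ee_pos: [0.6135, -0.0073, 0.1484]
eef_rot: [0.655, 0.756, -0.001, -0.001]
ft_force: [0.9, -1.0, -2.7]
width: 0.0159
```

Request:
play_rows(
  motion=[
    [0,0,0,0,0,0,0],
    [0,0,0,0,0,0,0],
  ],
)

```text
time: 23.68
ee_pos: [0.6156, -0.0074, 0.1531]
eef_rot: [0.655, 0.756, 0.001, 0.001]
ft_force: [0.8, 0.6, -2.5]
width: 0.016
```

Run:
```python
from h import *
n=cw((0,.043,.2))
path([([n[0],n[1],.07],down(AY)),([n[0],n[1],.0275],down(AY))])
p=cam('wrist','w8'); q=cam('scene','s8')
for l in ('saddles','mouth','chest'):
  for c in(p,q): print(l,[(round(x['p'],2),onz(c,x['xy'],{'saddles':.031,'mouth':.05,'chest':0}[l]).round(4)) for x in eyes.landmark_of(c,l)[:1]])
print(cw((0,0,0)))
cv2.imwrite('pics/c8.png',np.vstack([np.array(p['image'])[:330,:,::-1],np.array(q['image'])[60:320,:,::-1]]))
```

```text
t 23.68 at [ 0.6156 -0.0074  0.1531] w 0.016 F [ 0.8  0.6 -2.5]
[-0.001, -0.005, 0.415, 0.002, 0.0, 0.003]
[-0.001, -0.005, 0.628, 0.002, 0.0, 0.003]
saddles [(0.89, array([ 0.5707, -0.0138,  0.031 ]))]
saddles [(0.75, array([0.5578, 0.0076, 0.031 ]))]
mouth [(0.84, array([0.5525, 0.1099, 0.05  ]))]
mouth [(0.76, array([0.5493, 0.1216, 0.05  ]))]
chest [(0.94, array([ 0.5728, -0.0129,  0.    ]))]
chest [(0.75, array([ 0.5724, -0.0088,  0.    ]))]
[ 0.5723 -0.0137  0.    ]
```

View pics/c8.png

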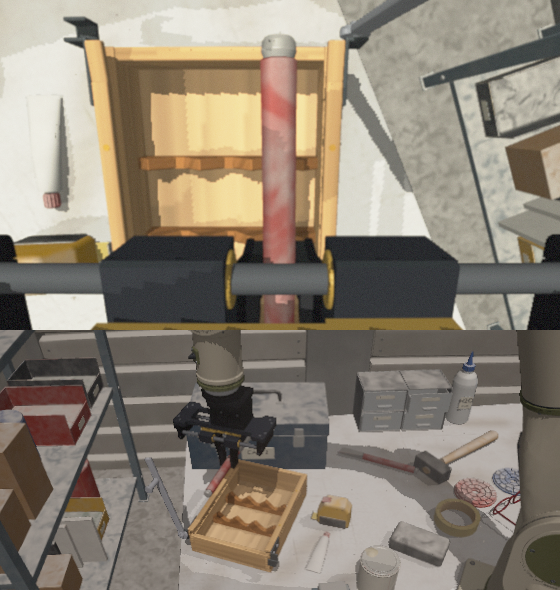

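Request:
play_rows(
  motion=[
    [0,-0.003,0.2,0,0,0,0],
    [0,-0.005,0.4,0,0,0,0],
    [0,-0.005,0.52,0,0,0,0],
    [0,-0.005,0.52,0,0,0,0],
    [0,-0.005,0.52,0,0,0,0],
  ],
)

```text
time: 24.7
ee_pos: [0.6145, -0.0074, 0.048]
eef_rot: [0.655, 0.756, 0.001, 0.001]
ft_force: [0.3, -0.2, -2.6]
width: 0.0159
```

Run:
```python
from h import *
n=cw((0,.043,.2))
path([([n[0],n[1],.0265],down(AY))])
```

```text
t 24.7 at [ 0.6145 -0.0074  0.048 ] w 0.0159 F [ 0.3 -0.2 -2.6]
[-0.002, 0.001, 0.107, 0.001, 0.0, 0.003]
```

Request:
play_rows(
  motion=[
    [0,0,0.03,0,0,0,0],
    [0,0,0.06,0,0,0,0],
    [0,0,0.09,0,0,0,0],
    [0,0,0.1,0,0,0,0],
    [0,0,0.105,0,0,0,0],
  ],
)

```text
time: 25.32
ee_pos: [0.6141, -0.0074, 0.0261]
eef_rot: [0.655, 0.756, 0.0, 0.0]
ft_force: [-0.8, -0.2, 6.0]
width: 0.0158
```

Request:
play_rows(
  motion=[
    [0,0,0,0,0,0,0],
    [0,0,0,0,0,0,0],
  ],
)

```text
time: 25.58
ee_pos: [0.6141, -0.0074, 0.0261]
eef_rot: [0.655, 0.756, 0.0, 0.0]
ft_force: [0.3, 0.3, 2.9]
width: 0.0155
```

Request:
play_rows(
  motion=[
    [0,0,0,0,0,0,32],
    [0,0,0,0,0,0,32],
    [0,0,0,0,0,0,32],
    [0,0,-0.1,0,0,0,32],
    [0,0,-0.25,0,0,0,32],
  ],
)

```text
time: 26.2
ee_pos: [0.6132, -0.0075, 0.0766]
eef_rot: [0.655, 0.756, -0.0, -0.0]
ft_force: [0.5, -0.7, 0.0]
width: 0.0278
```

Request:
play_rows(
  motion=[
    [0,0,-0.2,0,0,0,45],
    [0,0,-0.4,0,0,0,45],
    [0,0,-0.65,0,0,0,45],
    [0,0,-0.9,0,0,0,45],
    [0,0,-1,0,0,0,45],
  ],
)

```text
time: 26.82
ee_pos: [0.6144, -0.0074, 0.2809]
eef_rot: [0.655, 0.756, 0.002, 0.002]
ft_force: [-0.1, 0.6, -1.1]
width: 0.0393
```

Run:
```python
from h import *
a=1.571+.042
path([([.43,-.15,.32],down(a)),([.388,-.341,.32],down(a)),([.388,-.341,.1],down(a))])
p=cam('wrist','w9');s=cam('scene','s9')
print(proj(p,[cw((x,.043,.031)) for x in (-.1035,0,.1035)]))
cv2.imwrite('pics/c9.png',np.vstack([np.array(p['image'])[:330,:,::-1],np.array(s['image'])[60:320,:,::-1]]))
```

```text
t 26.82 at [ 0.6144 -0.0074  0.2809] w 0.0393 F [-0.1  0.6 -1.1]
[-0.575, -1.013, -0.201, 0.003, 0.003, -0.936]
[-1.49, -1.357, -0.203, 0.003, 0.003, -0.936]
[-1.489, -1.363, 0.897, 0.003, 0.003, -0.936]
[[278.18033026  94.07320367]
 [277.78773576 180.87362936]
 [277.44301279 257.83600828]]
```

View pics/c9.png

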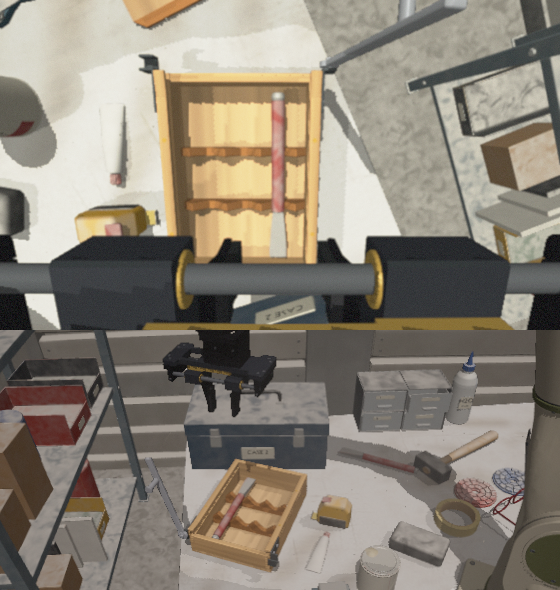

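Request:
play_rows(
  motion=[
    [-0.05,-0.15,-0.1,0,0,-0.1,45],
    [-0.15,-0.35,-0.2,0,0,-0.2,45],
    [-0.25,-0.55,-0.2,0,0,-0.3,45],
    [-0.35,-0.75,-0.2,0,0,-0.4,45],
    [-0.45,-0.9,-0.2,0,0,-0.5,45],
  ],
)

```text
time: 27.55
ee_pos: [0.4463, -0.123, 0.3151]
eef_rot: [0.314, 0.95, -0.0, -0.0]
ft_force: [0.1, -0.0, -0.7]
width: 0.0396
```

Run:
```python
from h import *
a=1.571+.042
path([([.388,-.341,.32],down(a)),([.388,-.341,.1],down(a))]); print(r.read_state()['joint_positions'])
```

```text
t 27.55 at [ 0.4463 -0.123   0.3151] w 0.0396 F [ 0.1 -0.  -0.7]
[-0.415, -1.049, -0.025, -0.0, -0.0, -0.433]
[-0.415, -1.049, 1.075, -0.0, -0.0, -0.433]
[ 0.23377825 -0.05835955 -0.06043434  1.70905752 -0.00356229  1.4913547
  1.10670349]
```

Request:
play_rows(
  motion=[
    [-0.08,-0.2,-0.02,0,0,-0.1,45],
    [-0.16,-0.4,-0.02,0,0,-0.2,45],
    [-0.25,-0.63,-0.02,0,0,-0.3,45],
    [-0.34,-0.85,-0.02,0,0,-0.433,45],
    [-0.415,-1,-0.02,0,0,-0.433,45],
  ],
)

```text
time: 28.18
ee_pos: [0.3935, -0.3336, 0.3189]
eef_rot: [-0.02, 1.0, 0.0, -0.0]
ft_force: [1.7, 0.4, -0.4]
width: 0.0392
```

Request:
play_rows(
  motion=[
    [0,-0.05,0.2,0,0,0,45],
    [0,-0.05,0.45,0,0,0,45],
    [0,-0.05,0.7,0,0,0,45],
    [0,-0.05,0.9,0,0,0,45],
    [0,-0.05,0.9,0,0,0,45],
  ],
)

```text
time: 28.8
ee_pos: [0.3931, -0.3405, 0.1366]
eef_rot: [-0.019, 1.0, 0.002, -0.003]
ft_force: [-1.2, 0.1, 0.2]
width: 0.0387
```

Run:
```python
from h import *
p=cam('wrist','w10'); chisels(p)
print([(x['p'],onz(p,x['xy'],.008)) for x in eyes.landmark_of(p,'chisel_1_mid')])
a=1.571+.042
path([([.388,-.3405,.1],down(a)),([.388,-.3405,.016],down(a))]); print(r.read_state()['joint_positions'])
```

```text
chisel 0.96 [280. 167.] 3639 mid [ 0.3866 -0.339 ] yaw 0.037 len 0.207 edge [269.  72.] [291. 300.]
[(0.55, array([ 0.38887945, -0.33939509,  0.008     ])), (0.19, array([ 0.38623853, -0.33976546,  0.008     ]))]
t 28.95 at [ 0.3959 -0.3426  0.1413] w 0.039 F [ 0.4 -0.7  0.6]
[0.04, 0.012, 0.206, -0.001, 0.001, -0.003]
[0.04, 0.013, 0.626, -0.001, 0.001, -0.003]
[ 0.44950919  0.16811139  0.19458182  1.84453176 -0.035977    1.13012703
  2.26514293]
```

View pics/w10.png

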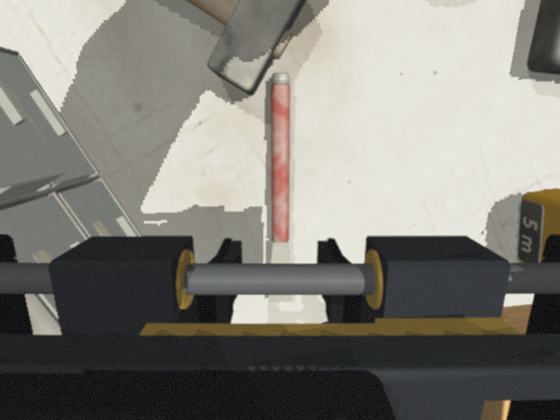

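Run:
```python
from h import *
p=cam('scene')
for xy in [(361,160),(401,160),(444,157),(188,194),(326,195)]: print(xy,onz(p,xy,0).round(3))
W=cam('wrist')
for h in(0,.1,.15): print(h,[onz(W,xy,h)[:2].round(3) for xy in [(15,50),(98,178),(140,235)]])
for x in(.35,.425):
  for y in (-.436,-.246): print(x,y,proj(p,[x,y,.072]),proj(W,[x,y,.072]))
```

```text
(361, 160) [ 0.476 -0.458  0.   ]
(401, 160) [ 0.375 -0.509  0.   ]
(444, 157) [ 0.27 -0.58  0.  ]
(188, 194) [ 0.822 -0.113  0.   ]
(326, 195) [ 0.502 -0.271  0.   ]
0 [array([ 0.275, -0.573]), array([ 0.383, -0.512]), array([ 0.437, -0.476])]
0.1 [array([ 0.292, -0.498]), array([ 0.365, -0.457]), array([ 0.402, -0.433])]
0.15 [array([ 0.301, -0.461]), array([ 0.356, -0.429]), array([ 0.384, -0.411])]
0.35 -0.436 [[406.50831973 154.44120285]] [[147.00267231 151.02200995]]
0.35 -0.246 [[383.36933095 195.94535827]] [[420.20500653 161.50283141]]
0.425 -0.436 [[378.99409703 147.0524962 ]] [[153.16292424 252.36291417]]
0.425 -0.246 [[353.22686846 186.84478084]] [[405.87375977 261.35081233]]
```

Request:
play_rows(
  motion=[
    [0.02,0.01,0.15,0,0,0,45],
    [0.04,0.013,0.35,0,0,0,45],
    [0.04,0.013,0.55,0,0,0,45],
    [0.04,0.013,0.61,0,0,0,45],
    [0.04,0.013,0.61,0,0,0,45],
  ],
)

```text
time: 29.68
ee_pos: [0.3876, -0.34, 0.0183]
eef_rot: [-0.019, 1.0, -0.0, 0.0]
ft_force: [0.9, -0.3, -0.7]
width: 0.0389
```

Request:
play_rows(
  motion=[
    [0,0,0,0,0,0,45],
    [0,0,0,0,0,0,45],
  ],
)

```text
time: 29.92
ee_pos: [0.388, -0.3403, 0.0189]
eef_rot: [-0.019, 1.0, -0.001, 0.001]
ft_force: [0.2, -0.6, -0.7]
width: 0.0387
```

Request:
play_rows(
  motion=[
    [0,0,0.04,0,0,0,45],
    [0,0,0.075,0,0,0,45],
    [0,0,0.075,0,0,0,45],
  ],
)

```text
time: 30.3
ee_pos: [0.3867, -0.3394, 0.0017]
eef_rot: [-0.019, 1.0, 0.0, -0.001]
ft_force: [-0.2, 0.0, 0.4]
width: 0.039
```

Request:
play_rows(
  motion=[
    [0,0,0,0,0,0,0],
    [0,0,0,0,0,0,0],
    [0,0,0,0,0,0,0],
    [0,0,0,0,0,0,0],
    [0,0,0,0,0,0,0],
  ],
  squeeze=45,
)

```text
time: 30.92
ee_pos: [0.3873, -0.3398, 0.0027]
eef_rot: [-0.019, 1.0, -0.0, 0.0]
ft_force: [-0.1, -0.4, 2.2]
width: 0.0158
```

Request:
play_rows(
  motion=[
    [0,0,-0.05,0,0,0,0],
    [0,0,-0.2,0,0,0,0],
    [0,0,-0.45,0,0,0,0],
    [0,0,-0.7,0,0,0,0],
    [0,0,-0.95,0,0,0,0],
  ],
)

```text
time: 31.55
ee_pos: [0.3866, -0.3395, 0.1946]
eef_rot: [-0.019, 1.0, 0.0, 0.0]
ft_force: [1.8, -0.2, -3.2]
width: 0.0159
```

Request:
play_rows(
  motion=[
    [0,0,-0.2,0,0,0,0],
    [0,0,-0.4,0,0,0,0],
    [0,0.1,-0.57,0,0,0.05,0],
    [0,0.3,-0.57,0,0,0.15,0],
    [0,0.5,-0.57,0,0,0.25,0],
  ],
)

```text
time: 32.17
ee_pos: [0.3829, -0.2388, 0.3071]
eef_rot: [0.179, 0.984, -0.0, 0.0]
ft_force: [-0.5, 0.6, -3.6]
width: 0.0158
```

Run:
```python
from h import *
n=cw((0,-.043,.2))
path([([n[0],n[1],.3],down(AY)),([n[0],n[1],.15],down(AY))])
```

```text
t 32.17 at [ 0.3829 -0.2388  0.3071] w 0.0158 F [-0.5  0.6 -3.6]
[-0.3, 1.284, 0.036, 0.0, 0.0, 0.683]
[-0.299, 1.284, 0.786, 0.0, 0.0, 0.683]
```

Request:
play_rows(
  motion=[
    [-0.06,0.2,0,0,0,0.1,0],
    [-0.12,0.4,0,0,0,0.2,0],
    [-0.2,0.6,0,0,0,0.3,0],
    [-0.25,0.8,0,0,0,0.4,0],
    [-0.3,0.98,0,0,0,0.5,0],
  ],
)

```text
time: 32.8
ee_pos: [0.508, -0.0757, 0.3068]
eef_rot: [0.542, 0.84, -0.0, -0.0]
ft_force: [-0.2, -0.2, -2.3]
width: 0.0159
```

Run:
```python
from h import *
n=cw((0,-.043,.2))
path([([n[0],n[1],.3],down(AY)),([n[0],n[1],.15],down(AY))])
```

```text
t 32.8 at [ 0.508  -0.0757  0.3068] w 0.0159 F [-0.2 -0.2 -2.3]
[0.21, 0.215, 0.034, -0.0, 0.0, 0.183]
[0.21, 0.215, 0.784, -0.0, 0.0, 0.183]
```

Request:
play_rows(
  motion=[
    [0.1,0.1,0,0,0,0.09,0],
    [0.21,0.215,0.03,0,0,0.183,0],
    [0.21,0.215,0.25,0,0,0.183,0],
    [0.21,0.215,0.5,0,0,0.183,0],
    [0.21,0.215,0.78,0,0,0.183,0],
  ],
)

```text
time: 33.42
ee_pos: [0.5293, -0.0209, 0.1498]
eef_rot: [0.655, 0.756, 0.0, 0.001]
ft_force: [0.4, -0.8, -3.8]
width: 0.016
```

Request:
play_rows(
  motion=[
    [0,0,0,0,0,0,0],
    [0,0,0,0,0,0,0],
    [0,0,0,0,0,0,0],
  ],
)

```text
time: 33.8
ee_pos: [0.5309, -0.0208, 0.1533]
eef_rot: [0.655, 0.756, 0.001, 0.002]
ft_force: [-0.4, 1.3, -2.1]
width: 0.0159
```

Run:
```python
from h import *
n=cw((0,-.043,.2))
path([([n[0],n[1],.048],down(AY)),([n[0],n[1],.0275],down(AY))])
p=cam('wrist','w11')
for d in eyes.regions_of(p,'chisel')[:3]:
  ys,xs=np.where(d['region']); print(d['p'],d['xy'],xs.min(),xs.max(),ys.min(),ys.max(),np.polyfit(ys,xs,1))
```

```text
t 33.8 at [ 0.5309 -0.0208  0.1533] w 0.0159 F [-0.4  1.3 -2.1]
[0.007, -0.007, 0.527, 0.003, 0.0, 0.003]
[0.007, -0.007, 0.629, 0.003, 0.0, 0.003]
0.7 [379.6, 151.6] 362 392 75 235 [-7.35532180e-02  3.88474453e+02]
0.66 [279.6, 156.1] 262 297 35 323 [-2.16232058e-03  2.79602341e+02]
```

View pics/w11.png

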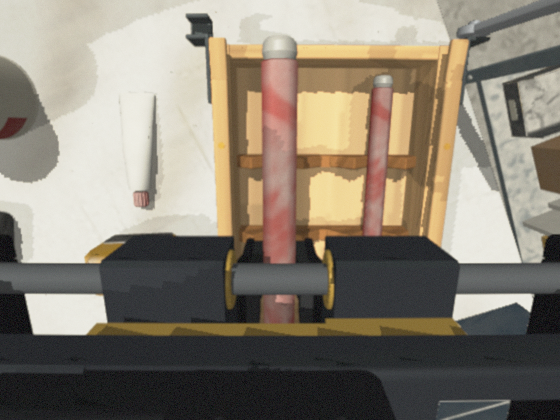

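Request:
play_rows(
  motion=[
    [0.007,-0.007,0.2,0,0,0,0],
    [0.007,-0.007,0.4,0,0,0,0],
    [0.007,-0.007,0.52,0,0,0,0],
    [0.007,-0.007,0.52,0,0,0,0],
    [0.007,-0.007,0.52,0,0,0,0],
  ],
)

```text
time: 34.52
ee_pos: [0.5289, -0.0195, 0.0482]
eef_rot: [0.655, 0.756, 0.001, 0.001]
ft_force: [1.1, -0.2, -2.6]
width: 0.0158
```

Run:
```python
from h import *
n=cw((0,-.043,.2))
path([([n[0],n[1],.0255],down(AY))])
```

```text
t 34.52 at [ 0.5289 -0.0195  0.0482] w 0.0158 F [ 1.1 -0.2 -2.6]
[-0.001, 0.004, 0.114, 0.001, 0.0, 0.003]
```

Request:
play_rows(
  motion=[
    [0,0.002,0.03,0,0,0,0],
    [0,0.004,0.06,0,0,0,0],
    [0,0.004,0.09,0,0,0,0],
    [0,0.004,0.105,0,0,0,0],
    [0,0.004,0.11,0,0,0,0],
  ],
)

```text
time: 35.15
ee_pos: [0.529, -0.0194, 0.025]
eef_rot: [0.655, 0.756, 0.0, 0.0]
ft_force: [-3.2, -0.5, 7.4]
width: 0.0159
```

Request:
play_rows(
  motion=[
    [0,0,0,0,0,0,0],
    [0,0,0,0,0,0,0],
  ],
)

```text
time: 35.4
ee_pos: [0.529, -0.0194, 0.025]
eef_rot: [0.655, 0.756, 0.0, 0.0]
ft_force: [-0.6, -0.0, 4.3]
width: 0.0155
```

Request:
play_rows(
  motion=[
    [0,0,0,0,0,0,32],
    [0,0,0,0,0,0,32],
    [0,0,0,0,0,0,32],
    [0,0,-0.1,0,0,0,32],
    [0,0,-0.25,0,0,0,32],
  ],
)

```text
time: 36.02
ee_pos: [0.5276, -0.0195, 0.0742]
eef_rot: [0.655, 0.756, -0.001, -0.001]
ft_force: [0.8, 0.3, 1.3]
width: 0.0279
```

Request:
play_rows(
  motion=[
    [0,0,-0.2,0,0,0,45],
    [0,0,-0.4,0,0,0,45],
    [0,0,-0.65,0,0,0,45],
    [0,0,-0.9,0,0,0,60],
    [0,0,-1,0,0,0,60],
  ],
)

```text
time: 36.65
ee_pos: [0.5294, -0.0195, 0.2778]
eef_rot: [0.655, 0.756, 0.001, 0.002]
ft_force: [0.6, 0.3, -1.2]
width: 0.0493
```

Run:
```python
from h import *
s=cam('scene','s12');b=cam('side')
for c in (s,b):
  for l,z in(('lid',0),('lid_handle',.0185)): print(l,[(round(x['p'],2),onz(c,x['xy'],z).round(4)) for x in eyes.landmark_of(c,l)[:2]])
  d=eyes.regions_of(c,'lid_handle')[0];ys,xs=np.where(d['region']);print(len(xs))
  d=eyes.regions_of(c,'lid')[0]; m=d['region'].astype(np.uint8); k=max(cv2.findContours(m,0,2)[0],key=cv2.contourArea)
  W=np.array([onz(c,q,.0055)[:2] for q in k[:,0].astype(float)],np.float32); (cx,sz,an)=cv2.minAreaRect(W*1000); print(d['p'],cx,sz,an)
path([([.43,.29,.25],down(np.pi-1))])
w=cam('wrist'); print(proj(w,[cw((x,y,.031)) for y in(-.043,.043) for x in(-.1,.1)]).round())
cv2.imwrite('pics/c12.png',np.vstack([np.array(w['image'])[:270,:,::-1],np.array(s['image'])[100:,:,::-1]]))
```

```text
lid [(0.77, array([0.4285, 0.29  , 0.    ])), (0.37, array([ 0.3958, -0.0016,  0.    ]))]
lid_handle [(0.78, array([0.4353, 0.2856, 0.0185]))]
8547
0.69 (444.19024658203125, 267.2763671875) (169.91685485839844, 185.7499237060547) 31.71063232421875
lid [(0.92, array([0.4287, 0.295 , 0.    ]))]
lid_handle [(0.63, array([0.4285, 0.2818, 0.0185]))]
11471
0.83 (429.2547302246094, 289.3235778808594) (169.10415649414062, 237.58721923828125) 32.924739837646484
t 37.15 at [ 0.5282 -0.0195  0.2737] w 0.0519 F [ 0.7 -0.7 -0.9]
[1.602, -0.265, 0.119, -0.0, -0.001, -1.272]
[[281.  97.]
 [280. 258.]
 [355.  97.]
 [345. 258.]]
```

View pics/c12.png

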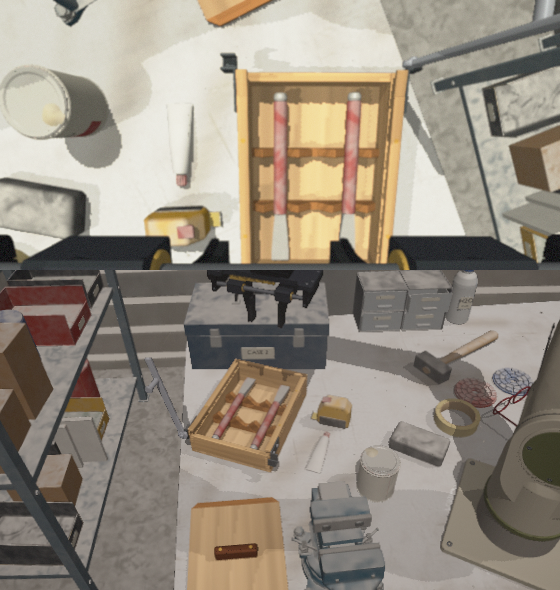

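Request:
play_rows(
  motion=[
    [0.15,-0.03,0,0,0,-0.11,60],
    [0.35,-0.06,0,0,0,-0.22,60],
    [0.6,-0.1,0,0,0,-0.33,60],
    [0.8,-0.13,0,0,0,-0.44,60],
    [1,-0.16,0,0,0,-0.55,60],
  ],
)

```text
time: 37.83
ee_pos: [0.4678, 0.1751, 0.2745]
eef_rot: [0.275, 0.961, -0.0, 0.0]
ft_force: [1.4, 0.2, -0.1]
width: 0.0523
```

Run:
```python
from h import *
path([([.43,.289,.2],down(np.pi-1))])
```

```text
t 37.83 at [0.4678 0.1751 0.2745] w 0.0523 F [ 1.4  0.2 -0.1]
[0.462, 0.383, 0.372, -0.0, 0.0, -0.719]
```

Request:
play_rows(
  motion=[
    [0.1,0.08,0,0,0,-0.11,60],
    [0.25,0.2,0,0,0,-0.22,60],
    [0.4,0.3,0.05,0,0,-0.33,60],
    [0.462,0.383,0.1,0,0,-0.44,60],
    [0.462,0.383,0.2,0,0,-0.55,60],
  ],
)

```text
time: 38.45
ee_pos: [0.4306, 0.2902, 0.2345]
eef_rot: [-0.154, 0.988, 0.001, 0.0]
ft_force: [1.9, -0.0, -0.4]
width: 0.0522
```

Request:
play_rows(
  motion=[
    [0,0,0,0,0,-0.11,60],
    [0,0,0,0,0,-0.17,60],
    [0,0,0,0,0,-0.17,60],
    [0,0,0,0,0,-0.17,60],
  ],
)

```text
time: 38.95
ee_pos: [0.4312, 0.288, 0.2345]
eef_rot: [-0.279, 0.96, -0.0, -0.0]
ft_force: [-0.4, 0.5, -0.1]
width: 0.0524
```

Run:
```python
from h import *
w=cam('wrist','w13'); s=cam('scene')
H=[]
for c in (w,s):
  d=eyes.regions_of(c,'lid')[0]; m=d['region'].astype(np.uint8); k=max(cv2.findContours(m,0,2)[0],key=cv2.contourArea)
  W=np.array([onz(c,q,.0055)[:2] for q in k[:,0].astype(float)],np.float32); print('lid',d['p'],cv2.minAreaRect(W*1000))
  for l,z in(('lid',0),('lid_handle',.0185)): print(l,[(round(x['p'],2),onz(c,x['xy'],z).round(4)) for x in eyes.landmark_of(c,l)[:1]])
# dark handle in the wrist image
im=np.array(w['image']); hsv=cv2.cvtColor(im,cv2.COLOR_RGB2HSV); m=((hsv[...,0]<15)&(hsv[...,1]>120)&(hsv[...,2]<140)).astype(np.uint8); m[230:]=0
n,lab,st,ce=cv2.connectedComponentsWithStats(m); i=1+st[1:,4].argmax(); ys,xs=np.where(lab==i); 
W=np.array([onz(w,q,.0315)[:2] for q in np.c_[xs,ys].astype(float)],np.float32); print('handle',st[i],cv2.minAreaRect(W*1000))
path([([.43,.289,.1],down(np.pi-1))])
```

```text
lid 0.97 ((430.66961669921875, 288.6622314453125), (168.3951873779297, 235.515380859375), 32.718746185302734)
lid [(0.93, array([0.4295, 0.29  , 0.    ]))]
lid_handle [(0.7, array([0.4272, 0.2886, 0.0185]))]
lid 0.68 ((444.753173828125, 266.35302734375), (170.47071838378906, 187.91207885742188), 31.710384368896484)
lid [(0.85, array([0.4262, 0.291 , 0.    ]))]
lid_handle [(0.83, array([0.4338, 0.2893, 0.0185]))]
handle [  0 134  57  79 680] ((564.6305541992188, 46.94734573364258), (71.97100067138672, 68.01380157470703), 10.276516914367676)
t 39.35 at [0.4312 0.2881 0.2346] w 0.0522 F [-0.2  0.6  0.4]
[0.003, 0.007, 0.673, -0.0, 0.0, -0.003]
```

View pics/w13.png

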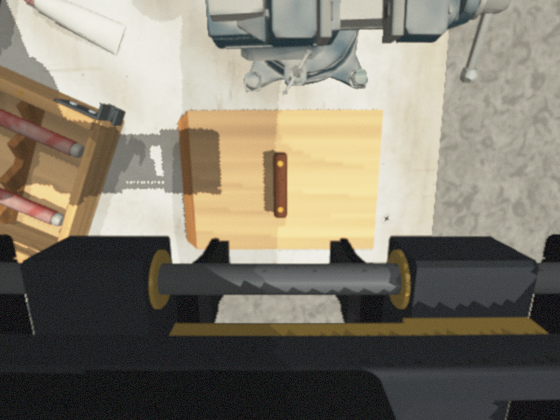

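Request:
play_rows(
  motion=[
    [0,0.004,0.25,0,0,0,60],
    [0,0.004,0.5,0,0,0,60],
    [0,0.004,0.75,0,0,0,60],
    [0,0.004,0.98,0,0,0,60],
    [0,0.004,1,0,0,0,60],
  ],
)

```text
time: 39.98
ee_pos: [0.4289, 0.2875, 0.032]
eef_rot: [-0.28, 0.96, -0.001, -0.003]
ft_force: [-0.1, 0.1, 0.7]
width: 0.0522
```

Request:
play_rows(
  motion=[
    [0,0,0,0,0,0,60],
    [0,0,0,0,0,0,60],
  ],
)

```text
time: 40.22
ee_pos: [0.432, 0.2896, 0.0366]
eef_rot: [-0.28, 0.96, 0.0, 0.002]
ft_force: [0.4, 0.1, 0.9]
width: 0.0524
```

Request:
play_rows(
  motion=[
    [0,0,0.06,0,0,0,60],
    [0,0,0.115,0,0,0,60],
    [0,0,0.115,0,0,0,60],
    [0,0,0.115,0,0,0,60],
  ],
)

```text
time: 40.72
ee_pos: [0.4308, 0.2888, 0.0115]
eef_rot: [-0.28, 0.96, 0.0, -0.0]
ft_force: [-0.9, -1.1, 1.0]
width: 0.0519
```

Request:
play_rows(
  motion=[
    [0,0,0,0,0,0,0],
    [0,0,0,0,0,0,0],
    [0,0,0,0,0,0,0],
    [0,0,0,0,0,0,0],
    [0,0,0,0,0,0,0],
  ],
  squeeze=40,
)

```text
time: 41.35
ee_pos: [0.4308, 0.2887, 0.0116]
eef_rot: [-0.28, 0.96, -0.0, 0.0]
ft_force: [-0.7, -0.0, 0.2]
width: 0.0155
```

Run:
```python
from h import *
s=r.read_state()
A=Q[2]+np.pi
n=cw((-.275,0,0)); print(n)
path([([.43,.289,.2],down(np.pi-1)),([n[0],n[1],.2],down(A)),([n[0],n[1],.063],down(A))])
```

```text
[0.53452582 0.2586933  0.        ]
t 41.35 at [0.4308 0.2887 0.0116] w 0.0155 F [-0.7 -0.   0.2]
[0.003, 0.003, -0.942, -0.0, 0.0, -0.002]
[-0.357, -0.405, -0.942, -0.0, 0.0, 0.273]
[-0.357, -0.405, -0.257, -0.0, 0.0, 0.273]
```

Request:
play_rows(
  motion=[
    [0,0,-0.1,0,0,0,0],
    [0,0,-0.3,0,0,0,0],
    [0,0,-0.55,0,0,0,0],
    [0,0,-0.8,0,0,0,0],
    [0,0,-0.94,0,0,0,0],
  ],
)

```text
time: 41.98
ee_pos: [0.4311, 0.289, 0.202]
eef_rot: [-0.28, 0.96, 0.0, 0.001]
ft_force: [0.4, -0.6, -2.9]
width: 0.0155
```

Request:
play_rows(
  motion=[
    [-0.09,-0.1,0,0,0,0.07,0],
    [-0.18,-0.2,0,0,0,0.14,0],
    [-0.27,-0.3,0,0,0,0.2,0],
    [-0.357,-0.405,0,0,0,0.273,0],
    [-0.357,-0.405,0,0,0,0.273,0],
  ],
)

```text
time: 42.6
ee_pos: [0.5358, 0.2571, 0.1985]
eef_rot: [-0.067, 0.998, -0.0, -0.001]
ft_force: [-0.8, 0.1, -2.1]
width: 0.0154
```

Request:
play_rows(
  motion=[
    [0,0,0.15,0,0,0,0],
    [0,0,0.35,0,0,0,0],
    [0,0,0.5,0,0,0,0],
    [0,0,0.6,0,0,0,0],
    [0,0,0.6,0,0,0,0],
  ],
)

```text
time: 43.22
ee_pos: [0.5334, 0.2586, 0.0784]
eef_rot: [-0.07, 0.998, -0.0, -0.001]
ft_force: [0.7, 0.1, -2.0]
width: 0.0157
```

Request:
play_rows(
  motion=[
    [0,0,0,0,0,0,0],
    [0,0,0,0,0,0,0],
    [0,0,0,0,0,0,0],
  ],
)

```text
time: 43.6
ee_pos: [0.5349, 0.2589, 0.0804]
eef_rot: [-0.069, 0.998, 0.0, 0.001]
ft_force: [0.5, 0.5, -3.2]
width: 0.0158
```

Run:
```python
from h import *
A=Q[2]+np.pi
n=cw((-.275,0,0)); m=cw((-.2,0,0)); 
path([([n[0],n[1],.063],down(A)),([m[0],m[1],.063],down(A))])
w=cam('wrist','w14'); s=cam('scene','s14'); b=cam('side')
for c in (w,s,b):
  for l,z in(('lid',.06),('lid_handle',.0785),('mouth',.05)): print(l,[(round(x['p'],2),Ro.from_euler('z',-Q[2]).apply(onz(c,x['xy'],z)-[Q[0],Q[1],0]).round(4)) for x in eyes.landmark_of(c,l)[:1]])
# rectangle expected for lid at present TCP
t=np.array(r.read_state()['ee_pos']); 
for c,nm in((w,'w'),(s,'s')):
  im=np.array(c['image'])[:,:,::-1].copy()
  q=[t[0],t[1],Q[2]]; P=T2(q,[[.117,-.072,t[2]-.0062],[.105,-.084,t[2]-.0062],[-.117,-.084,t[2]-.0062],[-.117,.084,t[2]-.0062],[.105,.084,t[2]-.0062],[.117,.072,t[2]-.0062]])
  cv2.polylines(im,[proj(c,P).round().astype(int)],True,(0,0,255),1)
  C=T2(Q,[[-.123,-.086,.055],[.1,-.086,.055],[.1,.086,.055],[-.123,.086,.055]]); cv2.polylines(im,[proj(c,C).round().astype(int)],True,(0,255,0),1)
  cv2.imwrite('pics/o14%s.png'%nm,im)
a=cv2.imread('pics/o14w.png')[:300];b=cv2.imread('pics/o14s.png')[130:420]
cv2.imwrite('pics/c14.png',np.vstack([a,b]))
```

```text
t 43.6 at [0.5349 0.2589 0.0804] w 0.0158 F [ 0.5  0.5 -3.2]
[0.002, -0.001, 0.087, 0.0, 0.001, 0.0]
[0.002, -0.376, 0.087, 0.0, 0.001, 0.0]
lid [(0.91, array([-0.275 ,  0.0038,  0.06  ]))]
lid_handle [(0.77, array([-0.2764,  0.0044,  0.0785]))]
mouth [(0.81, array([-0.1249,  0.0004,  0.05  ]))]
lid [(0.65, array([-0.27, -0.  ,  0.06]))]
lid_handle [(0.83, array([-0.2699,  0.0056,  0.0785]))]
mouth [(0.55, array([-0.1265, -0.0093,  0.05  ]))]
lid [(0.66, array([-0.2723,  0.0058,  0.06  ]))]
lid_handle [(0.64, array([-0.2641,  0.0063,  0.0785]))]
mouth [(0.92, array([-0.1242,  0.0066,  0.05  ]))]
```

View pics/c14.png

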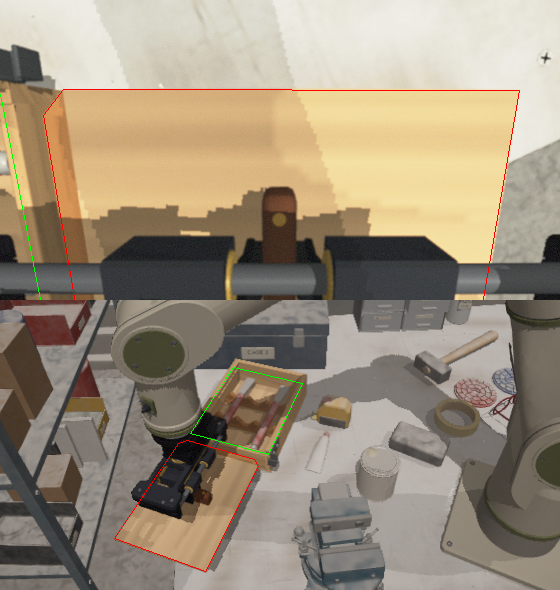

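Request:
play_rows(
  motion=[
    [0,0,0.05,0,0,0,0],
    [0,0,0.087,0,0,0,0],
    [0,0,0.087,0,0,0,0],
    [0,0,0.087,0,0,0,0],
  ],
)

```text
time: 44.7
ee_pos: [0.5345, 0.2588, 0.0621]
eef_rot: [-0.069, 0.998, 0.0, -0.0]
ft_force: [-0.7, -0.4, -1.7]
width: 0.0159
```

Request:
play_rows(
  motion=[
    [0,-0.05,0,0,0,0,0],
    [0,-0.1,0,0,0,0,0],
    [0,-0.15,0,0,0,0,0],
    [0,-0.15,0,0,0,0,0],
  ],
)

```text
time: 45.2
ee_pos: [0.5392, 0.2275, 0.0622]
eef_rot: [-0.068, 0.998, -0.0, 0.0]
ft_force: [-0.3, 0.2, -1.8]
width: 0.0158
```

Run:
```python
from h import *
A=Q[2]+np.pi
t=np.array(r.read_state()['ee_pos']); print(Ro.from_euler('z',-Q[2]).apply(t-[Q[0],Q[1],0]).round(4))
m=cw((-.215,0,0)); 
path([([m[0],m[1],.063],down(A))])
```

```text
[-0.2435  0.0003  0.0622]
t 45.2 at [0.5392 0.2275 0.0622] w 0.0158 F [-0.3  0.2 -1.8]
[0.001, -0.142, -0.004, -0.0, 0.0, -0.001]
```

Leading edge is just short of the mouth; enter slowly with a hair of lift.

Request:
play_rows(
  motion=[
    [0,-0.05,-0.003,0,0,0,0],
    [0,-0.1,-0.003,0,0,0,0],
    [0,-0.15,-0.003,0,0,0,0],
    [0,-0.2,-0.003,0,0,0,0],
    [0,-0.2,-0.003,0,0,0,0],
  ],
)

```text
time: 45.82
ee_pos: [0.5445, 0.1882, 0.0627]
eef_rot: [-0.068, 0.998, -0.0, 0.0]
ft_force: [0.7, -0.5, -2.7]
width: 0.0156
```

Run:
```python
from h import *
A=Q[2]+np.pi
t=np.array(r.read_state()['ee_pos']); print(Ro.from_euler('z',-Q[2]).apply(t-[Q[0],Q[1],0]).round(4))
m=cw((-.1,0,0)); 
path([([m[0],m[1],.063],down(A))])
```

```text
[-2.038e-01  2.000e-04  6.270e-02]
t 45.83 at [0.5445 0.1882 0.0627] w 0.0156 F [ 0.7 -0.5 -2.7]
[0.0, -0.519, -0.001, -0.0, 0.0, -0.001]
```

Request:
play_rows(
  motion=[
    [0,-0.1,0,0,0,0,0],
    [0,-0.22,0,0,0,0,0],
    [0,-0.34,0,0,0,0,0],
    [0,-0.46,0,0,0,0,0],
    [0,-0.58,0,0,0,0,0],
  ],
)

```text
time: 46.45
ee_pos: [0.5602, 0.0728, 0.0628]
eef_rot: [-0.069, 0.998, -0.0, 0.0]
ft_force: [-1.0, -0.0, -2.6]
width: 0.0152
```

Request:
play_rows(
  motion=[
    [0,-0.1,0,0,0,0,0],
    [0,-0.2,0,0,0,0,0],
    [0,-0.3,0,0,0,0,0],
    [0,-0.35,0,0,0,0,0],
    [0,-0.35,0,0,0,0,0],
  ],
)

```text
time: 47.08
ee_pos: [0.5698, 0.0044, 0.0627]
eef_rot: [-0.068, 0.998, -0.0, 0.0]
ft_force: [0.6, 1.0, -1.8]
width: 0.0157
```

Run:
```python
from h import *
A=Q[2]+np.pi
t=np.array(r.read_state()['ee_pos']); print(Ro.from_euler('z',-Q[2]).apply(t-[Q[0],Q[1],0]).round(4))
m=cw((-.004,0,0)); 
path([([m[0],m[1],.063],down(A))])
```

```text
[-0.0183 -0.      0.0627]
t 47.08 at [0.5698 0.0044 0.0627] w 0.0157 F [ 0.6  1.  -1.8]
[-0.0, -0.071, -0.001, -0.0, 0.0, -0.001]
```

Request:
play_rows(
  motion=[
    [0,-0.03,0,0,0,0,0],
    [0,-0.06,0,0,0,0,0],
    [0,-0.071,0,0,0,0,0],
    [0,-0.071,0,0,0,0,0],
  ],
)

```text
time: 47.58
ee_pos: [0.5715, -0.0081, 0.0627]
eef_rot: [-0.069, 0.998, 0.0, -0.0]
ft_force: [-1.8, 3.5, -1.5]
width: 0.0156
```

Request:
play_rows(
  motion=[
    [0,-0.007,0,0,0,0,0],
    [0,-0.012,0,0,0,0,0],
  ],
)

```text
time: 47.82
ee_pos: [0.5715, -0.0082, 0.0627]
eef_rot: [-0.07, 0.998, 0.002, -0.0]
ft_force: [-4.3, 11.4, 0.2]
width: 0.0157
```

Request:
play_rows(
  motion=[
    [0,0.004,0.007,0,0,0,0],
    [0,0.006,0.007,0,0,0,0],
    [0,0.006,0.007,0,0,0,30],
    [0,0.006,0.007,0,0,0,30],
    [0,0.006,0.007,0,0,0,30],
  ],
)

```text
time: 48.45
ee_pos: [0.5722, -0.0106, 0.0615]
eef_rot: [-0.069, 0.998, -0.0, 0.0]
ft_force: [-0.1, -1.1, 1.1]
width: 0.0256
```

Request:
play_rows(
  motion=[
    [0,0,-0.1,0,0,0,45],
    [0,0,-0.3,0,0,0,45],
    [0,0,-0.55,0,0,0,45],
    [0,0,-0.8,0,0,0,45],
    [0,0,-1,0,0,0,45],
  ],
)

```text
time: 49.08
ee_pos: [0.5722, -0.0104, 0.2638]
eef_rot: [-0.069, 0.998, -0.0, 0.001]
ft_force: [1.2, 0.2, -0.7]
width: 0.0394
```

Run:
```python
from h import *
w=cam('wrist','w15'); s=cam('scene'); b=cam('side')
for c in (w,s,b):
  for l,z in(('lid',.05),('lid_handle',.0685),('mouth',.05),('bar_peg',.198)): print(l,[(round(x['p'],2),Ro.from_euler('z',-Q[2]).apply(onz(c,x['xy'],z)-[Q[0],Q[1],0]).round(4)) for x in eyes.landmark_of(c,l)[:1]])
q=1.76; P=cw((-.147,.0985-.145*np.cos(q),.056+.145*np.sin(q)))
print(P, proj(s,P),proj(b,P))
path([([P[0],P[1],.3],down(AY)),([P[0],P[1],P[2]-.014],down(AY))])
im=np.array(w['image'])[:300,:,::-1].copy()
for x in(-.121,.113): cv2.polylines(im,[proj(w,T2(Q,[[x,-.084,.0555],[x,.084,.0555]])).round().astype(int)],False,(0,0,255),1)
cv2.imwrite('pics/c15.png',np.vstack([im,np.array(s['image'])[130:420,:,::-1]]))
```

```text
lid [(0.64, array([-0.0058, -0.0004,  0.05  ]))]
lid_handle []
mouth []
bar_peg []
lid [(0.74, array([ 0.0107, -0.1765,  0.05  ]))]
lid_handle [(0.93, array([0.0049, 0.0135, 0.0685]))]
mouth [(0.56, array([ 0.0196, -0.1785,  0.05  ]))]
bar_peg [(0.66, array([-0.1473,  0.1257,  0.198 ]))]
lid [(0.82, array([-0.0094,  0.005 ,  0.05  ]))]
lid_handle [(0.62, array([0.0021, 0.0014, 0.0685]))]
mouth [(0.52, array([0.0216, 0.0091, 0.05  ]))]
bar_peg [(0.64, array([-0.1529,  0.1209,  0.198 ]))]
[0.67668695 0.14918261 0.19841238] [[154.2119001  213.73744434]] [[149.66983127 189.847213  ]]
t 49.83 at [ 0.5719 -0.01    0.2612] w 0.0393 F [-0.2 -0.4 -0.3]
[-0.629, 0.716, -0.194, -0.0, -0.0, 1.0]
[-0.629, 0.716, 0.384, -0.0, -0.0, 1.0]
```

Request:
play_rows(
  motion=[
    [0,0,-0.25,0,0,0.1,45],
    [-0.15,0.15,-0.25,0,0,0.2,45],
    [-0.3,0.35,-0.25,0,0,0.3,45],
    [-0.45,0.55,-0.25,0,0,0.4,45],
    [-0.629,0.716,-0.25,0,0,0.5,45],
  ],
)

```text
time: 50.45
ee_pos: [0.6773, 0.1509, 0.3116]
eef_rot: [0.32, 0.947, 0.0, 0.0]
ft_force: [0.6, -0.6, -0.1]
width: 0.0387
```

Request:
play_rows(
  motion=[
    [0,0,0,0,0,0.1,45],
    [0,0,0,0,0,0.2,45],
    [0,0,0,0,0,0.3,45],
    [0,0,0,0,0,0.4,45],
    [0,0,0,0,0,0.5,45],
  ],
)

```text
time: 51.08
ee_pos: [0.6768, 0.1491, 0.3113]
eef_rot: [0.659, 0.753, -0.0, -0.0]
ft_force: [0.1, -0.1, -0.3]
width: 0.0391
```

Request:
play_rows(
  motion=[
    [0,0,0,0,0,0,45],
    [0,0,0,0,0,0,45],
  ],
)

```text
time: 51.32
ee_pos: [0.6768, 0.1491, 0.3113]
eef_rot: [0.655, 0.755, -0.0, 0.0]
ft_force: [0.5, -0.8, 0.1]
width: 0.0394
```

Run:
```python
from h import *
w=cam('wrist'); s=cam('scene'); b=cam('side')
C=lambda X:Ro.from_euler('z',-Q[2]).apply(X-[Q[0],Q[1],0]).round(4)
obs=[]
for c in (w,s,b):
  for l,z in(('lid',.05),('lid_handle',.0685),('bar_peg',.198)):
    d=eyes.landmark_of(c,l)[:1]; print(l,[(round(x['p'],2),C(onz(c,x['xy'],z))) for x in d])
    if l=='bar_peg' and d: obs.append((c,d[0]['xy']))
if len(obs)>1: print('peg',C(tri(obs)))
q=1.775; P=cw((-.147,.0985-.145*np.cos(q),.056+.145*np.sin(q)))
path([([P[0],P[1],.3],down(AY)),([P[0],P[1],P[2]-.014],down(AY))])
```

```text
lid []
lid_handle []
bar_peg [(0.76, array([-0.1495,  0.1296,  0.198 ]))]
lid [(0.7, array([-0.0128, -0.0035,  0.05  ]))]
lid_handle [(0.96, array([-0.0045,  0.0058,  0.0685]))]
bar_peg [(0.9, array([-0.1482,  0.126 ,  0.198 ]))]
lid []
lid_handle []
bar_peg [(0.33, array([-0.186 , -0.0844,  0.198 ]))]
peg [-0.1261  0.0716  0.1626]
t 51.92 at [0.6768 0.1491 0.3114] w 0.0391 F [ 0.5  0.9 -0.7]
[0.0, 0.01, 0.057, 0.0, 0.0, 0.0]
[0.0, 0.01, 0.637, 0.0, 0.0, 0.0]
```

Request:
play_rows(
  motion=[
    [0,0.01,0.15,0,0,0,45],
    [0,0.01,0.35,0,0,0,45],
    [0,0.01,0.55,0,0,0,45],
    [0,0.01,0.635,0,0,0,45],
    [0,0.01,0.635,0,0,0,45],
  ],
)

```text
time: 52.55
ee_pos: [0.6784, 0.1493, 0.1839]
eef_rot: [0.657, 0.754, -0.001, -0.0]
ft_force: [-0.0, -0.4, 0.4]
width: 0.0395
```

Request:
play_rows(
  motion=[
    [0,0,0,0,0,0,0],
    [0,0,0,0,0,0,0],
    [0,0,0,0,0,0,0],
    [0,0,0,0,0,0,0],
    [0,0,0,0,0,0,0],
  ],
  squeeze=8,
)

```text
time: 53.18
ee_pos: [0.6785, 0.1495, 0.1849]
eef_rot: [0.657, 0.754, 0.0, -0.0]
ft_force: [-5.5, 0.4, 5.6]
width: 0.0105
```

Run:
```python
from h import *
t=np.array(r.read_state()['ee_pos']); c=Ro.from_euler('z',-Q[2]).apply(t-[Q[0],Q[1],0]); print(c.round(4))
q0=np.arccos((.0985-c[1])/.145); print('q0',q0,'z off',c[2]-.056-.145*np.sin(q0), r.read_state()['width'],r.read_state()['ft_force'])
for q in [1.65,1.5,1.35,1.2,1.05,.9,.75,.6,.45,.3,.15,.06,.0]: print(q,round(-.725*(np.cos(q)-np.cos(q0)),3),round(-.725*(np.sin(q)-np.sin(q0)),3))
```

```text
[-0.1471  0.1276  0.1849]
q0 1.7730141313097691 z off -0.013127044730603554 0.010506282414757314 [-5.52589389  0.43427355  5.63025684]
1.65 -0.088 -0.013
1.5 -0.197 -0.013
1.35 -0.304 0.003
1.2 -0.408 0.034
1.05 -0.506 0.081
0.9 -0.596 0.142
0.75 -0.676 0.216
0.6 -0.744 0.301
0.45 -0.798 0.395
0.3 -0.838 0.496
0.15 -0.862 0.602
0.06 -0.869 0.667
0.0 -0.871 0.71
```

Request:
play_rows(
  motion=[
    [0,-0.088,-0.013,0,0,0,0],
    [0,-0.197,-0.013,0,0,0,0],
    [0,-0.304,0.003,0,0,0,0],
    [0,-0.408,0.034,0,0,0,0],
    [0,-0.506,0.081,0,0,0,0],
  ],
)

```text
time: 53.8
ee_pos: [0.5784, 0.1355, 0.1684]
eef_rot: [0.657, 0.754, 0.001, 0.0]
ft_force: [-0.4, 0.2, 0.3]
width: 0.0106
```

Request:
play_rows(
  motion=[
    [0,-0.09,0.061,0,0,0,0],
    [0,-0.17,0.135,0,0,0,0],
    [0,-0.238,0.22,0,0,0,0],
    [0,-0.292,0.314,0,0,0,0],
    [0,-0.332,0.415,0,0,0,0],
  ],
)

```text
time: 54.42
ee_pos: [0.5119, 0.1262, 0.0845]
eef_rot: [0.657, 0.754, -0.0, -0.0]
ft_force: [0.1, 1.4, 0.3]
width: 0.0106
```

Request:
play_rows(
  motion=[
    [0,-0.015,0.06,0,0,0,0],
    [0,-0.024,0.106,0,0,0,0],
    [0,-0.03,0.15,0,0,0,0],
    [0,-0.033,0.2,0,0,0,0],
    [0,-0.033,0.21,0,0,0,0],
  ],
)

```text
time: 55.05
ee_pos: [0.5051, 0.1252, 0.0422]
eef_rot: [0.657, 0.754, -0.001, -0.001]
ft_force: [-7.5, 0.1, 0.7]
width: 0.0107
```

Run:
```python
from h import *
s=r.read_state(); t=np.array(s['ee_pos']); c=Ro.from_euler('z',-Q[2]).apply(t-[Q[0],Q[1],0]); print(c.round(4),s['width'],s['ft_force'])
```

```text
[-0.1468 -0.0475  0.0422] 0.010726808610088834 [-7.52157409  0.12880643  0.68594396]
```

Request:
play_rows(
  motion=[
    [0,0,0.008,0,0,0,0],
    [0,0,0.008,0,0,0,0],
    [0,0,0.004,0,0,0,45],
    [0,0,0.004,0,0,0,45],
    [0,0,0.004,0,0,0,45],
  ],
)

```text
time: 55.68
ee_pos: [0.507, 0.1254, 0.0428]
eef_rot: [0.657, 0.754, 0.001, 0.0]
ft_force: [0.0, 0.5, -0.8]
width: 0.0329
```

Request:
play_rows(
  motion=[
    [0,0,-0.1,0,0,0,50],
    [0,0,-0.25,0,0,0,50],
    [0,0,-0.5,0,0,0,50],
    [0,0,-0.75,0,0,0,50],
    [0,0,-0.9,0,0,0,50],
  ],
)

```text
time: 56.3
ee_pos: [0.5072, 0.1256, 0.2254]
eef_rot: [0.657, 0.754, 0.002, 0.001]
ft_force: [0.7, -0.4, -1.0]
width: 0.0434
```

Request:
play_rows(
  motion=[
    [0.05,0,-0.05,0,0,0,50],
    [0.05,0,-0.2,0,0,0,50],
    [0.05,0,-0.4,0,0,0,50],
    [0.05,0,-0.4,0,0,0,50],
  ],
)

```text
time: 56.8
ee_pos: [0.5058, 0.1364, 0.3043]
eef_rot: [0.656, 0.754, 0.002, 0.001]
ft_force: [0.0, -0.1, -0.5]
width: 0.043
```

Run:
```python
from h import *
C=lambda X:Ro.from_euler('z',-Q[2]).apply(X-[Q[0],Q[1],0]).round(4)
print(r.read_state()['ee_pos'])
obs={}
for n in('wrist','scene','side'):
  c=cam(n,'fin_'+n)
  for l,z in(('lid',.05),('lid_handle',.0685),('bar_peg',.056),('tape_measure',0),('hardener_tube',0)):
    d=eyes.landmark_of(c,l)[:1]; X=[onz(c,x['xy'],z) for x in d]; print(n,l,[(round(x['p'],2),C(X_),X_[:2].round(3)) for x,X_ in zip(d,X)])
    if d and d[0]['p']>.5: obs.setdefault(l,[]).append((c,d[0]['xy']))
for l in('bar_peg','lid_handle'):
  if len(obs.get(l,[]))>1: print(l,C(tri(obs[l])))
```

```text
[0.50576743 0.1363761  0.30433075]
wrist lid [(0.74, array([-0.0079, -0.0018,  0.05  ]), array([ 0.569, -0.006]))]
wrist lid_handle [(0.93, array([-0.0109,  0.0033,  0.0685]), array([ 0.574, -0.002]))]
wrist bar_peg [(0.69, array([-0.0678, -0.159 ,  0.056 ]), array([0.405, 0.032]))]
wrist tape_measure []
wrist hardener_tube [(0.64, array([-0.0446, -0.1729,  0.    ]), array([0.395, 0.007]))]
scene lid [(0.72, array([-0.008 , -0.0011,  0.05  ]), array([ 0.57 , -0.006]))]
scene lid_handle [(0.74, array([-0.0024,  0.0006,  0.0685]), array([ 0.573, -0.011]))]
scene bar_peg [(0.66, array([-0.1533, -0.048 ,  0.056 ]), array([0.504, 0.132]))]
scene tape_measure []
scene hardener_tube [(0.95, array([-0.0386, -0.1723,  0.    ]), array([0.396, 0.001]))]
side lid [(0.72, array([-0.0252, -0.0046,  0.05  ]), array([0.564, 0.011]))]
side lid_handle [(0.98, array([-0.0021,  0.0005,  0.0685]), array([ 0.572, -0.012]))]
side bar_peg [(0.65, array([-0.1477, -0.0505,  0.056 ]), array([0.502, 0.126]))]
side tape_measure [(0.88, array([ 0.052 , -0.1735,  0.    ]), array([ 0.408, -0.089]))]
side hardener_tube []
bar_peg [-0.1602 -0.0895  0.1151]
lid_handle [-0.0106 -0.0008  0.074 ]
```

Run:
```python
import cv2,numpy as np
def match(a,b,x0,x1,y0,y1,m=8):
    T=a[y0:y1,x0:x1]; S=b[y0-m:y1+m,x0-m:x1+m]; R=cv2.matchTemplate(S,T,cv2.TM_CCOEFF_NORMED); _,v,_,l=cv2.minMaxLoc(R)
    def sub(i,f): 
        d=f[0]-2*f[1]+f[2]; return i+(f[0]-f[2])/(2*d) if d else i
    x,y=l; X=sub(x,R[y,x-1:x+2]) if 0<x<2*m else x; Y=sub(y,R[y-1:y+2,x]) if 0<y<2*m else y
    return round(X-m,2),round(Y-m,2),round(v,3)
for n,bx in (('scene',dict(handle=(228,274,214,246),peg=(233,258,276,302),catch=(262,288,270,300),hinge=(172,200,255,275),barmid=(195,235,262,285),tape=(305,360,222,262),tube=(303,335,255,305))),
             ('side',dict(handle=(222,264,204,232),peg=(230,254,256,282),catch=(258,280,248,278),hinge=(172,198,236,256),tape=(302,346,208,246),tube=(298,326,240,285)))):
    a=cv2.imread(f'pics/{n}0.png',0);b=cv2.imread(f'pics/fin_{n}.png',0)
    for k,v in bx.items(): print(n,k,match(a,b,*v))
```

```text
scene handle (np.float32(-0.14), np.float32(-0.57), 0.821)
scene peg (np.float32(0.04), np.float32(-0.03), 0.992)
scene catch (np.float32(0.01), np.float32(0.0), 0.999)
scene hinge (np.float32(0.01), np.float32(-0.02), 0.996)
scene barmid (np.float32(0.09), np.float32(-0.04), 0.998)
scene tape (np.float32(-0.01), np.float32(0.0), 0.96)
scene tube (np.float32(0.01), np.float32(-0.0), 0.986)
side handle (np.float32(-0.0), np.float32(-0.55), 0.861)
side peg (np.float32(0.0), np.float32(0.0), 0.993)
side catch (np.float32(0.01), np.float32(0.01), 0.999)
side hinge (np.float32(0.01), np.float32(0.0), 0.997)
side tape (np.float32(-0.09), np.float32(0.06), 0.841)
side tube (np.float32(0.0), np.float32(-0.02), 0.998)
```

```bash
python3 -c "
from h import *
print(job.close_job(), r.read_state()['time'])"
```

```text
the job is handed in; nothing more can be done
the job is handed in; nothing more can be done
```

The job is done and handed in, at about 58 s of the 210 s allowed; no verdict was reported. I swung the bar up, drew the lid out and laid it aside. Both chisels went into the +43 and −43 mm notch pairs; no third was seen. I then slid the lid home and closed the bar in its catch.

**Last checks:**
- **Bar, tape measure and tube:** compared with the start pictures, the peg, hinge, catch, tape and tube all match within about 0.1 px. The tape's side-view match was weaker (score 0.84), because shadows differ.
- **Lid:** it stopped against about 11 N when pushed home. The handle lies within about 0.6 px (roughly 1 mm) of its starting place, on the inward side.
- **Chisels:** a picture before the lid went back showed both seated in their notches.

**What disagreed or went unseen:**
- **Networks:** single lid and handle readings on the final views spread from −2 to −25 mm along the chest, against −4 mm expected. One wrist-view peg report was plainly false, which spoiled the triangulated peg position. I relied on the picture match and the contact force instead.
- **Picture limit:** I reached the 16-picture limit, so the closed lid and bar were checked by measurement only, not by eye.

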